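# Index the covered parts carousel and load the tube in the V-locator

### The job

Turn the crank on top of the covered carousel until the tall hollow tube stands in the middle of the open window at the front, and let go of the crank. Then lift the tube out through the window, set it down gently, upright, on the base plate of the blue V-locator and push it fully home against both faces of the vee. Leave the other parts in their bays and do not disturb the red magnetic square lying on the table.

Things in the scene. Friction and masses are not known exactly. Their poses are not given: they have to be found in the camera images.
- magazine: fixed housing of the carousel: round grey tray on three feet, grey skirt round back and sides, flat clear cover, radius 188 mm, cover top 156 mm above the table (screws, straps to 163, bearing to 169 mm). Origin: on the carousel axis at table height. Its -x axis points out through the middle of the front window. Under the cover no part can be lifted out
- window (a point): middle of the window at cover height (156 mm), 130 mm in front (-x of the housing) of the axis. The window is a yellow-edged cut-out in the cover: 180 mm wide (90 mm to either side), from 50 mm in front of the axis out past the rim; the skirt is open there too
- hub (a point): point on the upright axis of the carousel, on top of the crank's boss, 188 mm above the table
- carousel (a joint): turn of carousel and crank, rad, anticlockwise positive seen from above; 0 is where it stood at the start. Friction (0.2 N m, about 3 N at the knob) holds it where it is left, but loaded it weighs about 4 kg, so start and stop it smoothly; it turns either way, one turn without a stop
- knob_mid (a point): centre of the crank's upright black knob: 23 mm diameter, 44 mm tall (181 to 225 mm above the table), 75 mm from the axis. Knob and carousel turn together about the axis; the knob revolves freely about itself, so grip it from above and lead it round with the wrist held still. It stands over an empty bay, near the window at the start. Crank arm: 171 to 180 mm above the table
- tube_mid (a point): centre (half-way up) of the tube: plain brown steel, open top, cross hole, 63 mm outside diameter, 85 mm tall, 0.6 to 1 kg. It stands in one of six bays, 60 degrees apart, 130 mm from the axis, 45 to 135 degrees from the window on either side; top at 145 mm, disc 60 mm above the table. Three dowels 13 mm tall nest it with 2 mm play: lift it over them before moving it sideways
- tube: the same tube; origin at the centre of its underside, z along its axis
- locator: V-locator fixed to the table: steel base plate 12 mm thick (x -58 to +82, y -55 to +55 mm), blue block with a 90 degree vee (x +11 to +68, y -46 to +46 mm), 40 mm above the table, screw heads to 46. Origin: at table height under the axis of the seated tube. +x points into the vee (corner at x = 45 mm), -x out of its mouth, 68 mm wide at x = 11 mm
- vee_seat (a point): where the centre (half-way up) of the tube is when it stands on the base plate, home against both faces of the vee: 54.5 mm above the table
- cap_a: one of two brown stepped spindle caps standing on its 64 mm flange in a bay, 55 mm tall. Origin: centre of its underside
- cap_b: one of two brown stepped spindle caps standing on its 64 mm flange in a bay, 55 mm tall. Origin: centre of its underside
- bush: the short dark thick-walled bush standing in a bay, 52 mm diameter, 58 mm tall. Origin: centre of its underside
- weld_square: red arrow-shaped magnetic square lying on the table, 85 x 85 x 17 mm; leave alone. Origin: centre of its underside
There are look-alikes about, which are no part of the job. There is more than one size of the locator; the job needs the larger.

How it is judged:
By the outcome, as a careful person would: the job done as asked, in the order asked, and still so for the second after the job is handed in, with the robot touching nothing.
It also fails if it takes over 58 s, if anything falls off the work surface, if the arm or the gripper's body presses on something with over 40 N, if the wrist force passes 120 N, or if a joint passes its speed limit or range.

### The arm

A 6-joint arm with a two-finger parallel gripper is mounted at the origin on a cart in front of the work surface, level with it; the furniture and walls round the work are solid. World frame = base frame: x ahead of the robot, y to its left, z up, the work surface at z = 0. Lengths are in m, angles in rad, forces in N, time in s.
With the tool pointing down it reaches from about 0.375 to 0.9 m from the base axis. Payload 3.1 kg.
Tool frame: the origin (TCP) lies at the very end of the fingers, on their centre line; the grasp point (between the pads) lies 19 mm behind it (tcp_to_grasp is the distance from the TCP to the grasp point, in m); z points along the fingers, y is the direction in which the jaws open and shut (so a half turn about z gives the same grasp; the last joint's range is limited). The gripper opens to 85 mm and grips with 20 to 120 N. Pads are 22 mm wide; open, the fingers measure 114 mm over their backs; the gripper's body (76 mm by 85 mm) begins 54 mm behind the grasp point. The pads swing forward as they close: fully open they stand 13 mm farther back than shut.
Start: joints at [1.115, 0.527, 1.433, -0, 1.181, -0.178], TCP at [0.171, 0.601, 0.231] pointing down, gripper open.
Joint ranges: [-3.08, 3.08], [-0.75, 2.2], [0.22, 2.44], [-1.43, 4.57], [0, 2.65], [-2.85, 2.85]. Speed limits (rad/s): [2.79, 2.79, 3.14, 3.14, 3.14, 3.14].

### API

Orientations are given as a unit quaternion [x, y, z, w].
In Python, from station import sense, snapshot, camera_info, sign_off, tcp_to_grasp gives the robot as it stands.
- The arm moves only by the shell command python3 -m inch 'ROWS' [FORCE]. ROWS is JSON, a list of rows, each a list of 3 entries, a list of its own where there are three numbers: the closure, from -1 (fully open) to 1 (shut), so that 0 is half open, then the shift along the tool's x, y, z normalised to -1 to 1, where 1 is 10 cm, then the turn, a rotation vector about the tool's x, y, z normalised to -1 to 1, where 1 is 360 degrees. In form: [[jaw, [dx, dy, dz], [ax, ay, az]], ...]. A call has 1 to 20 rows; each row is the pose to reach, as a shift and turn from the pose commanded when the call began, along the tool's axes at that moment, turning the shorter way round; what a row does not reach only later rows make up. A row lasts 1/10 s, in which the tool goes at most 50 mm and 8.59 degrees, less where a joint would pass 70% of its speed; a pose out of reach is approached as far as the arm can. A call with a number of a shift or a turn outside -1 to 1 is refused whole. A call with a gripper value outside its range is refused whole. The fingers move at their own pace and stop on an object; FORCE is the grip in N (left out, the last holds). Time passes only in rows, so rows that repeat a pose let the fingers close. It gives the time, the measured TCP pose, the force and the opening at its end, in the units of the state.
- sense(): the state, without advancing time (a new reading comes with each control period).
- snapshot(name): name is "side" or "top" or "wrist"; returns (picture, depth): 384x512x3 uint8, blue, green, red; 384x512 float32, m along the optical axis (not along the pixel's ray), 0 where there is no reading.
- camera_info(name): a dict with "K" (3x3 intrinsics, pixels), "origin" and "orientation" of the camera in the world. Camera axes: x right, y down, z forward; pixel columns grow to the right and rows downward; lengths in m; the calibration is good to about 2 mm. A picture is of the moment at which its call begins: read the wrist's pose just before it. camera_info takes no time and is no camera call; for the wrist camera it gives the pose at the moment of the call.
- sign_off(): hands the job in, once; it reports no verdict.
The state is a dict: "t": time; "q": joint angles; "qd": joint speeds; "tau": joint torques, N m; "tcp_pos": TCP position; "tool_rot": TCP orientation; "force": force on the tool from outside, world axes, zero at the start; "ft_torque": the same for the moment, N m; "finger_gap": opening from 0.0 (shut) to 1.0 (fully open).
Only numpy, scipy, OpenCV 4.12 (cv2) and the standard library are available. Lean on these libraries where they do the work, as an engineer would, in place of code of your own. Each camera call takes 0.05 s, during which the arm holds its last target.

## Working session

There is one attempt and no reset: what is moved stays moved. The work goes in short steps, Python scripts to look and compute and a shell command to move; the robot and the scene stay as the last step left them, time stands still between calls to the robot, and variables do not carry over. Pictures are saved under pics/ and viewed, and the job is handed in when it is done.

```bash
ls; mkdir -p pics; python3 - <<'E'
from station import *
import cv2, json
s=sense(); print({k:(v if not hasattr(v,'tolist') else v) for k,v in s.items()}, tcp_to_grasp)
for n in ["side","top","wrist"]:
    i=camera_info(n); print(n,i)
    p,d=snapshot(n); cv2.imwrite(f"pics/{n}0.png",p)
    import numpy as np; np.save(f"pics/{n}0.npy",d); import pickle; pickle.dump(i,open(f"pics/{n}0.pkl","wb"))
E
```

```text
pics
{'t': 0.0, 'q': array([ 1.11546723e+00,  5.28450847e-01,  1.43392946e+00,  5.82723178e-06,
        1.18138942e+00, -1.78488571e-01]), 'qd': array([ 0.00152892, -0.00081389,  0.00080849,  0.00044149, -0.00099701,
       -0.00051256]), 'tau': array([ 9.86930463e-04, -4.42346442e+01, -1.78027582e+01, -1.90784258e-04,
        8.30252218e-03, -1.24035139e-05]), 'tcp_pos': array([0.17046206, 0.60054944, 0.23033439]), 'tool_rot': array([ 1.37979678e-01,  9.90434462e-01, -1.03349225e-03, -3.41781944e-04]), 'force': array([-0.60008644,  0.78208533, -0.51493775]), 'ft_torque': array([-0.02053395, -0.02839702, -0.00432314]), 'finger_gap': 0.9991217884671342} 0.0187
side {'K': array([[391.12905546,   0.        , 257.2470565 ],
       [  0.        , 391.12905546, 185.36729504],
       [  0.        ,   0.        ,   1.        ]]), 'origin': array([-0.31260583,  0.16701203,  0.82155243]), 'orientation': array([-0.62719684,  0.64743689, -0.30430955,  0.30796964])}
top {'K': array([[364.3030537 ,   0.        , 248.87978818],
       [  0.        , 364.3030537 , 197.38364427],
       [  0.        ,   0.        ,   1.        ]]), 'origin': array([0.34037955, 0.18492084, 1.18800628]), 'orientation': array([ 0.70793078, -0.69907577,  0.07176468, -0.0705472 ])}
wrist {'K': array([[265.00062742,   0.        , 253.38094117],
       [  0.        , 265.00062742, 196.46498529],
       [  0.        ,   0.        ,   1.        ]]), 'origin': array([0.10354065, 0.61918018, 0.37386226]), 'orientation': array([0.79020007, 0.59711466, 0.08231438, 0.11073517])}
```

View pics/side0.png

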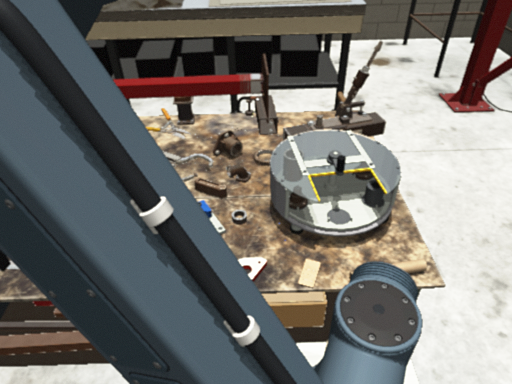

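View pics/top0.png

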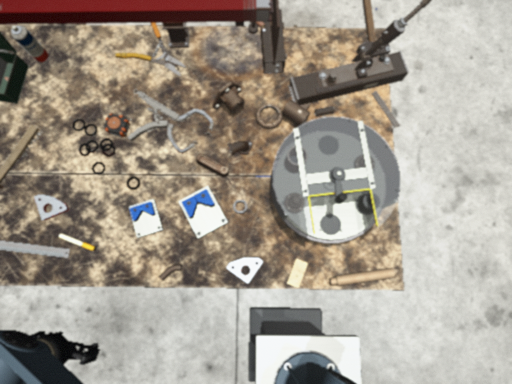

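View pics/wrist0.png

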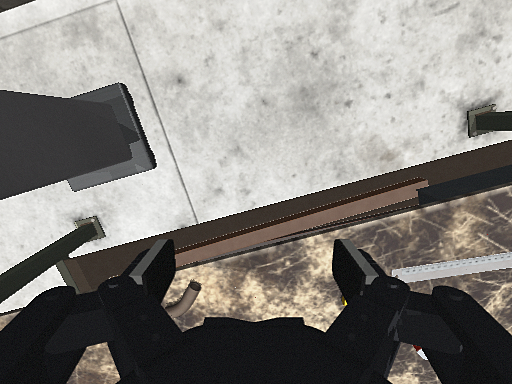

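```bash
cat > h.py <<'E'
import numpy as np, cv2, pickle
from scipy.spatial.transform import Rotation as R
def load(n): return cv2.imread(f"pics/{n}.png"),np.load(f"pics/{n}.npy"),pickle.load(open(f"pics/{n}.pkl","rb"))
def take(cam,n):
    from station import snapshot,camera_info
    i=camera_info(cam); p,d=snapshot(cam); cv2.imwrite(f"pics/{n}.png",p); np.save(f"pics/{n}.npy",d); pickle.dump(i,open(f"pics/{n}.pkl","wb")); return p,d,i
def ray(i,u,v):
    r=R.from_quat(i["orientation"]).apply(np.linalg.solve(i["K"],[u,v,1.])); return np.array(i["origin"]),r
def plane(i,u,v,z):
    o,r=ray(i,u,v); return o+r*(z-o[2])/r[2]
def dep(i,d,u,v):
    o,r=ray(i,u,v); return o+r*d[int(round(v)),int(round(u))]
def proj(i,P):
    p=R.from_quat(i["orientation"]).inv().apply(np.array(P)-i["origin"]); q=i["K"]@p; return q[:2]/q[2]
def tri(obs):
    A=np.zeros((3,3));b=np.zeros(3)
    for i,u,v in obs:
        o,r=ray(i,u,v); r=r/np.linalg.norm(r); M=np.eye(3)-np.outer(r,r); A+=M;b+=M@o
    return np.linalg.solve(A,b)
def crop(n,x0,y0,x1,y1,s,out):
    p=cv2.imread(f"pics/{n}.png")[y0:y1,x0:x1]; p=cv2.resize(p,None,fx=s,fy=s,interpolation=cv2.INTER_CUBIC); cv2.imwrite(f"pics/{out}.png",p)
E
python3 - <<'E'
from h import *
crop("top0",262,108,412,258,5,"c1")
crop("top0",120,175,260,245,5.5,"c2")
crop("side0",255,120,415,245,4.8,"c3")
E
```

```text
(no output)
```

View pics/c1.png

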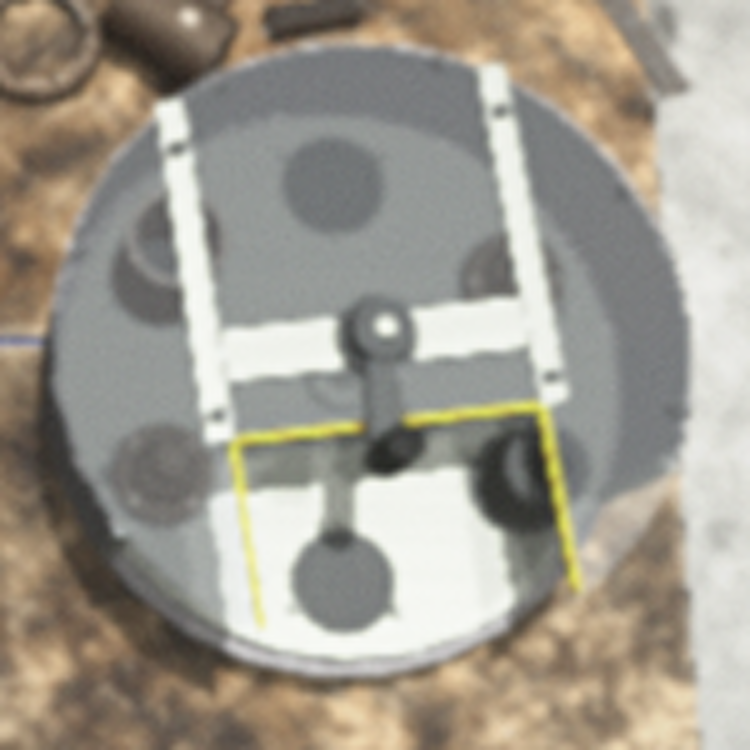

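View pics/c2.png

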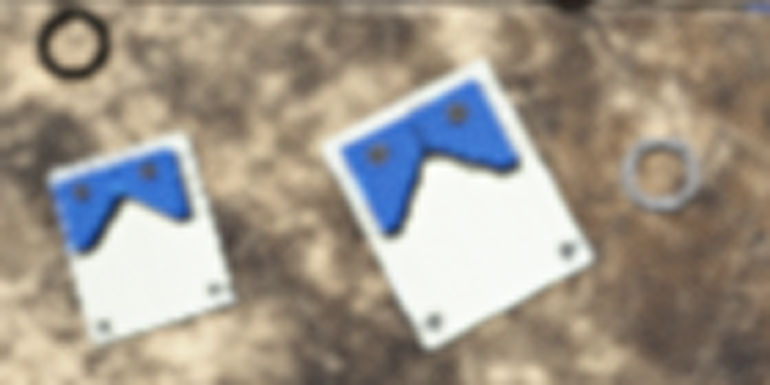

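View pics/c3.png

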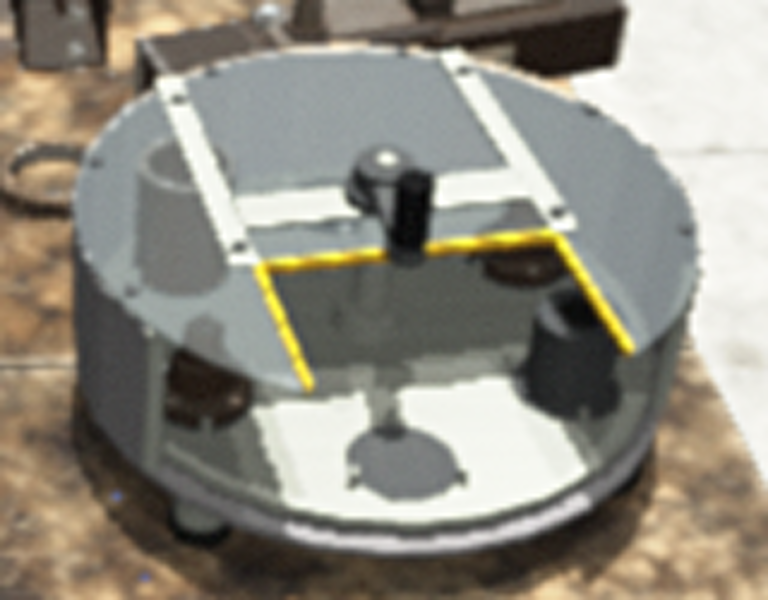

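```bash
python3 - <<'E'
from h import *
np.set_printoptions(precision=4,suppress=True)
_,dt,it=load("top0");_,ds,is_=load("side0")
T=lambda x,y:(262+x/5,108+y/5)
S=lambda x,y:(255+x/4.8,120+y/4.8)
def both(n,a,b,z):
    u=T(*a);w=S(*b)
    print(n,"tri",tri([(it,*u),(is_,*w)]),"top@z",plane(it,*u,z),"side@z",plane(is_,*w,z),"dep",dep(it,dt,*u),dep(is_,ds,*w))
both("hub",(383,325),(385,158),.188)
both("knobtop",(403,436),(413,178),.225)
both("winBL",(236,438),(260,267),.156)
both("winBR",(543,406),(557,236),.156)
both("winFL",(262,625),(308,387),.156)
both("winFR",(576,590),(630,352),.156)
both("emptybay",(343,583),(408,465),.060)
both("tubetop",(165,235),(187,155),.145)
C=lambda x,y:(120+x/5.5,175+y/5.5)
for n,a,z in [("blkcorner",(430,150),.04),("s1",(378,155),.046),("s2",(458,115),.046),("mouthL",(392,235),.04),("mouthR",(517,165),.04),("pl bl",(428,350),.012),("pl br",(596,258),.012),("pl tl",(322,145),.012),("pl tr",(486,58),.012)]:
    u=C(*a); print(n,u,plane(it,*u,z),dep(it,dt,*u))
E
```

```text
hub tri [ 0.6191 -0.0693  0.187 ] top@z [ 0.6188 -0.0697  0.188 ] side@z [ 0.6175 -0.0682  0.188 ] dep [ 0.6194 -0.0703  0.1858] [ 0.619  -0.0686  0.187 ]
knobtop tri [ 0.5472 -0.0686  0.2221] top@z [ 0.5465 -0.0688  0.225 ] side@z [ 0.5428 -0.0664  0.225 ] dep [ 0.5467 -0.0691  0.224 ] [ 0.546  -0.0672  0.2228]
winBL tri [0.5595 0.0106 0.1531] top@z [0.5588 0.0099 0.156 ] side@z [0.5555 0.0125 0.156 ] dep [0.5578 0.0107 0.1608] [0.5534 0.0129 0.1576]
winBR tri [ 0.5807 -0.1688  0.1539] top@z [ 0.5802 -0.1692  0.156 ] side@z [ 0.5776 -0.1667  0.156 ] dep [ 0.58   -0.1689  0.1567] [ 0.576  -0.1661  0.1572]
winFL tri [ 0.4509 -0.0017  0.1537] top@z [ 0.4506 -0.0026  0.156 ] side@z [0.4482 0.0003 0.156 ] dep [ 0.4503 -0.0021  0.1589] [0.4483 0.0003 0.1559]
winFR tri [ 0.4733 -0.1822  0.1531] top@z [ 0.4728 -0.1821  0.156 ] side@z [ 0.4697 -0.1797  0.156 ] dep [ 0.473  -0.1826  0.1545] [ 0.4731 -0.1812  0.1531]
emptybay tri [ 0.4879 -0.0721  0.0581] top@z [ 0.4877 -0.0712  0.06  ] side@z [ 0.486  -0.0719  0.06  ] dep [ 0.4874 -0.0707  0.0621] [ 0.4864 -0.072   0.0596]
tubetop tri [0.6834
[... 233 characters left out ...]
7272727275, 203.1818181818182) [0.5525 0.3759 0.046 ] [0.5522 0.3757 0.0473]
s2 (203.27272727272725, 195.9090909090909) [0.5767 0.3304 0.046 ] [0.5776 0.3309 0.042 ]
mouthL (191.27272727272725, 217.72727272727272) [0.5067 0.3667 0.04  ] [0.511  0.3714 0.01  ]
mouthR (214.0, 205.0) [0.5487 0.2958 0.04  ] [0.5534 0.2982 0.0143]
pl bl (197.8181818181818, 238.63636363636363) [0.4431 0.3471 0.012 ] [0.4441 0.3487 0.0001]
pl br (228.36363636363637, 221.9090909090909) [0.4985 0.25   0.012 ] [ 0.5002  0.2507 -0.0003]
pl tl (178.54545454545456, 201.36363636363637) [0.5644 0.4153 0.012 ] [0.5652 0.4161 0.0078]
pl tr (208.36363636363637, 185.54545454545453) [0.6191 0.3192 0.012 ] [0.6218 0.3205 0.0006]
```

```bash
python3 -m inch '[[-1,[-0.3,-0.3,-0.1],[0,0,0]],[-1,[-0.65,-0.65,-0.2],[0,0,-0.02]],[-1,[-1,-1,-0.2],[0,0,-0.03]],[-1,[-1,-1,-0.2],[0,0,-0.03]]]' 40
```

```text
t: 0.55
tcp_pos: [0.2412, 0.4729, 0.2511]
tool_rot: [0.046, 0.999, -0.002, -0.0]
force: [-0.6, 0.7, -0.0]
finger_gap: 1.0
```

```bash
python3 -m inch '[[-1,[-0.35,-0.5,-0.1],[0,0,0]],[-1,[-0.7,-1,-0.2],[0,0,0]]]'; python3 -m inch '[[-1,[-0.35,-0.5,-0.1],[0,0,0]],[-1,[-0.7,-1,-0.2],[0,0,0]]]';python3 -m inch '[[-1,[-0.35,-0.5,-0.1],[0,0,0]],[-1,[-0.7,-1,-0.2],[0,0,0]]]';python3 -m inch '[[-1,[-0.35,-0.5,0],[0,0,0]],[-1,[-0.7,-1,0],[0,0,-0.02]],[-1,[-0.7,-1,0],[0,0,-0.034]]]'; python3 - <<'E'
from station import *
from scipy.spatial.transform import Rotation as R
s=sense();print(s["q"],s["tcp_pos"],R.from_quat(s["tool_rot"]).as_matrix().round(4))
E
```

```text
t: 0.75
tcp_pos: [0.2888, 0.3919, 0.2673]
tool_rot: [0.043, 0.999, 0.0, -0.0]
force: [1.5, -0.6, -0.9]
finger_gap: 0.998
t: 0.95
tcp_pos: [0.3386, 0.3057, 0.2839]
tool_rot: [0.044, 0.999, 0.0, 0.0]
force: [0.5, -0.1, -0.2]
finger_gap: 0.997
t: 1.15
tcp_pos: [0.388, 0.22, 0.3002]
tool_rot: [0.044, 0.999, 0.0, 0.0]
force: [0.7, 1.2, -0.5]
finger_gap: 0.997
t: 1.45
tcp_pos: [0.4505, 0.1128, 0.3]
tool_rot: [-0.063, 0.998, -0.0, 0.001]
force: [0.2, 0.0, -0.1]
finger_gap: 1.003
[ 4.24846039e-03  2.21158594e-01  1.72946014e+00 -5.80453095e-04
  1.18926919e+00 -1.69244566e+00] [0.45049513 0.11275509 0.29998602] [[-9.921e-01 -1.258e-01  1.700e-03]
 [-1.258e-01  9.921e-01 -5.000e-04]
 [-1.600e-03 -7.000e-04 -1.000e+00]]
```

```bash
python3 -m inch '[[-1,[-0.15,-0.4,0],[0,0,0]],[-1,[-0.3,-0.8,0],[0,0,0]],[-1,[-0.3,-0.99,0],[0,0,0]],[-1,[-0.3,-0.99,0],[0,0,0]]]'; python3 - <<'E'
from h import *
take("wrist","w1")
E
```

```text
t: 1.85
tcp_pos: [0.4916, 0.0189, 0.2995]
tool_rot: [-0.061, 0.998, -0.0, -0.0]
force: [0.7, -0.3, 0.8]
finger_gap: 0.997
```

View pics/w1.png

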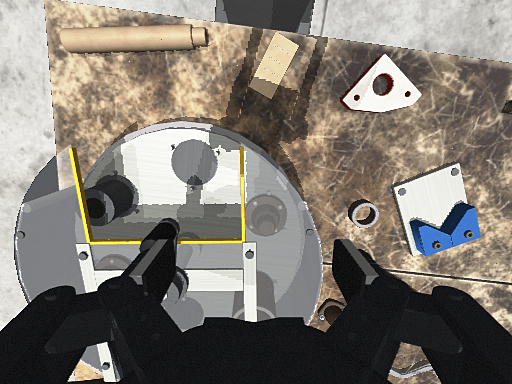

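```bash
python3 - <<'E'
from h import *
crop("w1",60,120,270,310,3.6,"c4")
crop("w1",380,150,490,265,5,"c5")
E
```

```text
(no output)
```

View pics/c4.png

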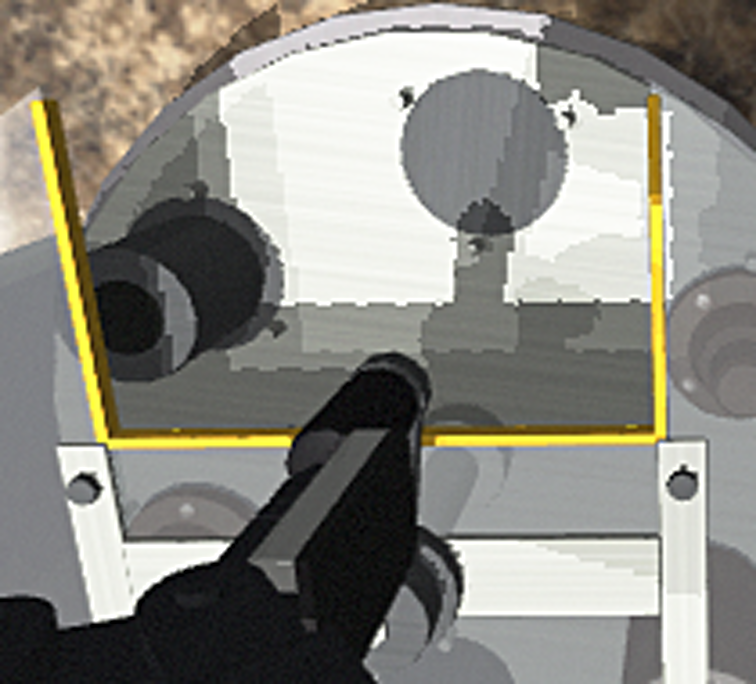

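View pics/c5.png

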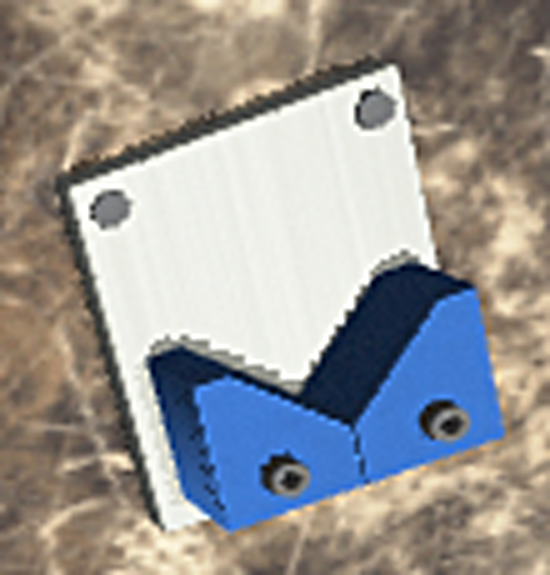

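```bash
python3 - <<'E'
from h import *
np.set_printoptions(precision=4,suppress=True)
_,dw,iw=load("w1");_,dt,it=load("top0")
for P in [(.5465,-.0688,.225),(.5465,-.0688,.181),(.6188,-.0695,.188),(.5465,-.0688,.06)]:
    p=proj(iw,P);print(P,p,(p-[60,120])*3.6)
print(iw["origin"],R.from_quat(iw["orientation"]).as_matrix()[:,2])
W=lambda x,y:(60+x/3.6,120+y/3.6)
for n,a,z in [("winBL",(660,440),.156),("winBR",(108,440),.156),("winFL",(654,95),.156),("winFR",(38,95),.156),("bay",(484,152),.06),("knob",(393,388),.225),("scrR",(84,489),.165),("scrL",(683,483),.165)]:
    u=W(*a);print(n,plane(iw,*u,z),dep(iw,dw,*u))
C=lambda x,y:(380+x/5,150+y/5)
for n,a,z in [("pl bl",(398,65),.012),("pl br",(68,187),.012),("pl tr",(165,530),.012),("cornertop",(353,424),.04),("cornerbot",(301,388),.012),("mR",(198,385),.04),("mL",(475,288),.04),("s2",(286,475),.046),("s1",(448,422),.046),("trblk",(232,530),.04),("tlblk",(503,437),.04)]:
    u=C(*a);print(n,plane(iw,*u,z),dep(iw,dw,*u))
E
```

```text
(0.5465, -0.0688, 0.225) [150.9589 251.2257] [327.4522 472.4126]
(0.5465, -0.0688, 0.181) [166.2937 231.768 ] [382.6574 402.3648]
(0.6188, -0.0695, 0.188) [161.631  293.6916] [365.8715 625.2896]
(0.5465, -0.0688, 0.06) [191.7083 199.5204] [474.1499 286.2735]
[0.4224 0.0099 0.4429] [ 0.2716  0.0326 -0.9619]
winBL [0.5607 0.0146 0.156 ] [0.5593 0.0146 0.1589]
winBR [ 0.5827 -0.1656  0.156 ] [ 0.5811 -0.1639  0.1588]
winFL [0.4497 0.0005 0.156 ] [0.4496 0.0005 0.1567]
winFR [ 0.4718 -0.181   0.156 ] [ 0.4716 -0.1803  0.1571]
bay [ 0.4896 -0.0681  0.06  ] [ 0.4893 -0.0678  0.0617]
knob [ 0.5215 -0.0532  0.225 ] [ 0.5357 -0.0622  0.1937]
scrR [ 0.5962 -0.1686  0.165 ] [ 0.5966 -0.1691  0.1643]
scrL [0.5706 0.0235 0.165 ] [0.5709 0.0236 0.1644]
pl bl [0.447  0.3516 0.012 ] [0.4476 0.3606 0.0006]
pl br [0.5    0.2556 0.012 ] [0.5    0.2556 0.0119]
pl tr [0.6201 0.3241 0.012 ] [0.6203 0.3243 0.0116]
cornertop [0.562  0.3541 0.04  ] [0.5614 0.3527 0.0417]
cornerbot [0.5607 0.3556 0.012 ] [0.5598 0.3533 0.0148]
mR [0.5548 0.2994 0.04  ] [0.554  0.2978 0.0422]
mL [0.5116 0.3776 0.04  ] [ 0.5206  0.4146 -0.0005]
s2 [0.5802 0.333  0.046 ] [0.5799 0.3324 0.0467]
s1 [0.5555 0.3793 0.046 ] [0.5548 0.3775 0.048 ]
trblk [0.6045 0.3261 0.04  ] [0.6223 0.357  0.0006]
tlblk [0.5605 0.4048 0.04  ] [0.574  0.4434 0.0006]
```

```bash
python3 -m inch '[[-1,[-0.22,-0.45,0],[0,0,0]],[-1,[-0.44,-0.92,0],[0,0,0]],[-1,[-0.44,-0.92,0],[0,0,0]],[-1,[-0.44,-0.92,0],[0,0,0]]]'; python3 - <<'E'
from h import *
take("wrist","w2")
crop("w2",130,120,380,310,3.1,"c6")
E
```

```text
t: 2.3
tcp_pos: [0.5456, -0.0641, 0.2993]
tool_rot: [-0.062, 0.998, 0.001, -0.001]
force: [-0.4, -0.4, 0.1]
finger_gap: 0.997
```

View pics/w2.png

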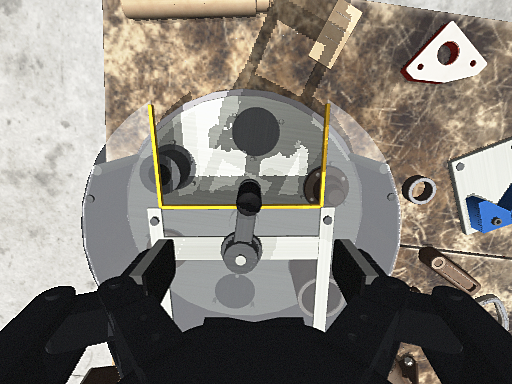

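View pics/c6.png

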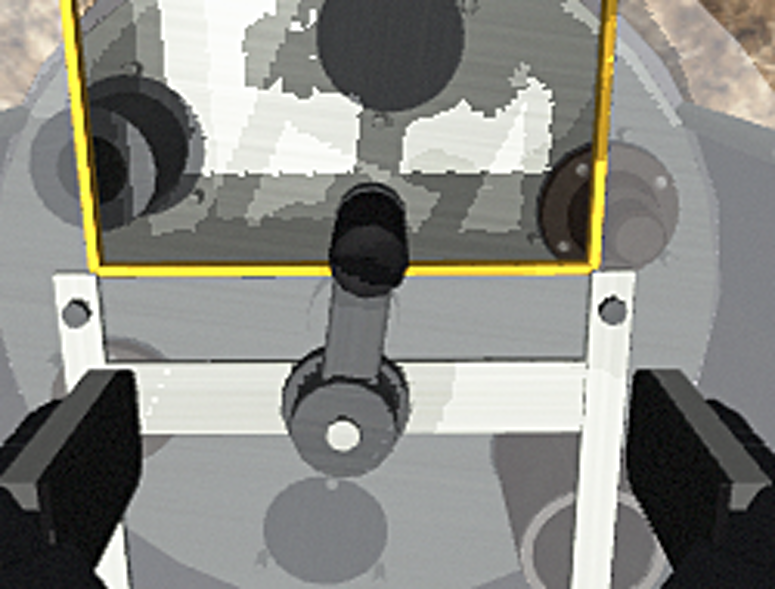

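```bash
python3 - <<'E'
from h import *
np.set_printoptions(precision=4,suppress=True)
_,dw,iw=load("w2");i1=load("w1")[2]
W=lambda x,y:(130+x/3.1,120+y/3.1)
for n,a,z in [("winBL",(597,270),.156),("winBR",(97,271),.156),("winFL",(612,0),.156),("winFR",(70,0),.156),("bay",(390,38),.06),("bayrear",(325,530),.06),("knob",(369,260),.225),("hub",(343,433),.188),("tubetop",(593,552),.145)]:
    u=W(*a);print(n,plane(iw,*u,z),dep(iw,dw,*u))
W1=lambda x,y:(60+x/3.6,120+y/3.6)
print(tri([(iw,*W(597,270)),(i1,*W1(660,440))]),tri([(iw,*W(97,271)),(i1,*W1(108,440))]),tri([(iw,*W(390,38)),(i1,*W1(484,152))]))
E
```

```text
winBL [0.5599 0.0165 0.156 ] [0.559  0.0156 0.159 ]
winBR [ 0.583  -0.1655  0.156 ] [ 0.582  -0.1646  0.1587]
winFL [0.4656 0.003  0.156 ] [0.4657 0.002  0.1597]
winFR [ 0.4882 -0.1774  0.156 ] [ 0.4881 -0.1769  0.1572]
bay [ 0.4907 -0.0679  0.06  ] [ 0.4906 -0.068   0.0623]
bayrear [ 0.7507 -0.07    0.06  ] [ 0.6804 -0.0709  0.1581]
knob [ 0.5448 -0.0686  0.225 ] [ 0.5445 -0.0686  0.2258]
hub [ 0.6197 -0.0691  0.188 ] [ 0.6193 -0.0691  0.1888]
tubetop [0.6865 0.0428 0.145 ] [0.6765 0.0372 0.1593]
[0.558  0.0146 0.1619] [ 0.5829 -0.1656  0.1558] [ 0.4903 -0.0682  0.0584]
```

```bash
python3 -m inch '[[-1,[0,-0.045,0.1],[0,0,0]],[-1,[0,-0.045,0.5],[0,0,0]],[-1,[0,-0.045,0.9],[0,0,0]],[-1,[0,-0.045,0.9],[0,0,0]]]' 25; python3 -m inch '[[-1,[0,0,0.1],[0,0,0]],[-1,[0,0,0.18],[0,0,0]],[-0.5,[0,0,0.18],[0,0,0]],[0,[0,0,0.18],[0,0,0]],[0.4,[0,0,0.18],[0,0,0]],[0.4,[0,0,0.18],[0,0,0]]]'; python3 -c "
from station import *;s=sense();print(s['tcp_pos'],s['tool_rot'],s['q'])"
```

```text
t: 2.75
tcp_pos: [0.5411, -0.0667, 0.2048]
tool_rot: [-0.063, 0.998, 0.003, -0.006]
force: [-0.3, 0.4, 0.5]
finger_gap: 1.0
t: 3.35
tcp_pos: [0.5466, -0.0696, 0.1926]
tool_rot: [-0.063, 0.998, -0.0, 0.001]
force: [0.3, 0.1, -1.1]
finger_gap: 0.33
[ 0.54655327 -0.06956907  0.19258288] [-6.25828149e-02  9.98039457e-01 -3.05167166e-04  7.35068813e-04] [-3.29458591e-01  4.78033003e-01  1.66115711e+00 -2.68413148e-06
  1.00081075e+00 -2.02550099e+00]
```

```bash
python3 -m inch '[[0.6,[0,0,0],[0,0,0]],[0.6,[0,0,0],[0,0,0]],[0.6,[0,0,0],[0,0,0]],[0.6,[0,0,0],[0,0,0]]]' 25; python3 -c "
from station import *;s=sense();print(s['tcp_pos'],s['tool_rot'])"
```

```text
t: 3.75
tcp_pos: [0.5463, -0.0691, 0.1927]
tool_rot: [-0.063, 0.998, 0.0, 0.001]
force: [-1.0, 2.0, 5.3]
finger_gap: 0.259
[ 0.54634858 -0.06908626  0.19271968] [-6.25512760e-02  9.98041612e-01  1.43201030e-04  5.07842301e-04]
```

```bash
cat > arc.py <<'E'
import numpy as np,sys
from station import sense
from scipy.spatial.transform import Rotation as R
# arc.py n delta_deg : table using current tool axes; phi0 given
phi0,delta,n=map(float,sys.argv[1:4]);n=int(n)
M=R.from_quat(sense()["tool_rot"]).as_matrix()
for k in range(1,n+1):
    t=k/n; s=t*t*(3-2*t); a,b=np.radians(phi0),np.radians(phi0+delta*s)
    d=.075*np.array([np.cos(b)-np.cos(a),np.sin(b)-np.sin(a),0])
    print(np.round(M.T@d*10,3)[:2],round(delta*s,1))
E
python3 arc.py 179.6 30 12
```

```text
[ 0.001 -0.008] 0.6
[ 0.003 -0.029] 2.2
[ 0.006 -0.061] 4.7
[ 0.007 -0.102] 7.8
[ 0.005 -0.147] 11.3
[ 0.    -0.196] 15.0
[-0.008 -0.244] 18.7
[-0.018 -0.289] 22.2
[-0.029 -0.327] 25.3
[-0.04  -0.358] 27.8
[-0.047 -0.378] 29.4
[-0.05  -0.385] 30.0
```

```bash
python3 -m inch '[[0.6,[0.001,-0.008,0],[0,0,0]],[0.6,[0.003,-0.029,0],[0,0,0]],[0.6,[0.006,-0.061,0],[0,0,0]],[0.6,[0.007,-0.102,0],[0,0,0]],[0.6,[0.005,-0.147,0],[0,0,0]],[0.6,[0,-0.196,0],[0,0,0]],[0.6,[-0.008,-0.244,0],[0,0,0]],[0.6,[-0.018,-0.289,0],[0,0,0]],[0.6,[-0.029,-0.327,0],[0,0,0]],[0.6,[-0.04,-0.358,0],[0,0,0]],[0.6,[-0.047,-0.378,0],[0,0,0]],[0.6,[-0.05,-0.385,0],[0,0,0]],[0.6,[-0.05,-0.385,0],[0,0,0]]]'; python3 - <<'E'
from station import *;import numpy as np
p=sense()['tcp_pos'];d=p[:2]-[.620,-.069];print(p,np.hypot(*d),np.degrees(np.arctan2(d[1],d[0]))%360)
E
python3 arc.py 209.6 50 16
```

```text
t: 5.05
tcp_pos: [0.5568, -0.1071, 0.1927]
tool_rot: [-0.062, 0.998, -0.0, 0.001]
force: [-0.5, 2.1, 4.9]
finger_gap: 0.253
[ 0.55681888 -0.10711975  0.19271098] 0.07379003830085587 211.10429411732767
[-0.003 -0.007] 0.6
[-0.011 -0.026] 2.1
[-0.025 -0.055] 4.6
[-0.045 -0.092] 7.8
[-0.072 -0.134] 11.6
[-0.104 -0.178] 15.8
[-0.143 -0.223] 20.3
[-0.186 -0.266] 25.0
[-0.233 -0.306] 29.7
[-0.281 -0.34 ] 34.2
[-0.328 -0.369] 38.4
[-0.372 -0.391] 42.2
[-0.41  -0.408] 45.4
[-0.44 -0.42] 47.9
[-0.46  -0.427] 49.4
[-0.467 -0.429] 50.0
```

```bash
python3 -m inch '[[0.6,[-0.003,-0.007,0],[0,0,0]],[0.6,[-0.011,-0.026,0],[0,0,0]],[0.6,[-0.025,-0.055,0],[0,0,0]],[0.6,[-0.045,-0.092,0],[0,0,0]],[0.6,[-0.072,-0.134,0],[0,0,0]],[0.6,[-0.104,-0.178,0],[0,0,0]],[0.6,[-0.143,-0.223,0],[0,0,0]],[0.6,[-0.186,-0.266,0],[0,0,0]],[0.6,[-0.233,-0.306,0],[0,0,0]],[0.6,[-0.281,-0.34,0],[0,0,0]],[0.6,[-0.328,-0.369,0],[0,0,0]],[0.6,[-0.372,-0.391,0],[0,0,0]],[0.6,[-0.41,-0.408,0],[0,0,0]],[0.6,[-0.44,-0.42,0],[0,0,0]],[0.6,[-0.46,-0.427,0],[0,0,0]],[0.6,[-0.467,-0.429,0],[0,0,0]],[0.6,[-0.467,-0.429,0],[0,0,0]]]'; python3 - <<'E'
from station import *;import numpy as np
p=sense()['tcp_pos'];d=p[:2]-[.6213,-.069];print(p,np.hypot(*d),np.degrees(np.arctan2(d[1],d[0]))%360)
E
python3 arc.py 259.6 47.7 16
```

```text
t: 6.75
tcp_pos: [0.608, -0.1426, 0.1927]
tool_rot: [-0.063, 0.998, 0.001, 0.001]
force: [-0.9, 3.5, 6.1]
finger_gap: 0.261
[ 0.6079524  -0.14264682  0.19272662] 0.07484658858376123 259.7273382352531
[-0.007 -0.002] 0.5
[-0.026 -0.008] 2.0
[-0.056 -0.015] 4.4
[-0.095 -0.023] 7.5
[-0.141 -0.03 ] 11.1
[-0.194 -0.034] 15.1
[-0.25  -0.035] 19.4
[-0.308 -0.031] 23.9
[-0.366 -0.022] 28.3
[-0.421 -0.009] 32.6
[-0.471  0.006] 36.6
[-0.516  0.023] 40.2
[-0.552  0.039] 43.3
[-0.579  0.053] 45.7
[-0.597  0.063] 47.2
[-0.603  0.066] 47.7
```

```bash
python3 -m inch '[[0.6,[-0.007,-0.002,0],[0,0,0]],[0.6,[-0.026,-0.008,0],[0,0,0]],[0.6,[-0.056,-0.015,0],[0,0,0]],[0.6,[-0.095,-0.023,0],[0,0,0]],[0.6,[-0.141,-0.03,0],[0,0,0]],[0.6,[-0.194,-0.034,0],[0,0,0]],[0.6,[-0.25,-0.035,0],[0,0,0]],[0.6,[-0.308,-0.031,0],[0,0,0]],[0.6,[-0.366,-0.022,0],[0,0,0]],[0.6,[-0.421,-0.009,0],[0,0,0]],[0.6,[-0.471,0.006,0],[0,0,0]],[0.6,[-0.516,0.023,0],[0,0,0]],[0.6,[-0.552,0.039,0],[0,0,0]],[0.6,[-0.579,0.053,0],[0,0,0]],[0.6,[-0.597,0.063,0],[0,0,0]],[0.6,[-0.603,0.066,0],[0,0,0]],[0.6,[-0.603,0.066,0],[0,0,0]]]'; python3 - <<'E'
from station import *;import numpy as np
p=sense()['tcp_pos'];d=p[:2]-[.6213,-.069];print(p,np.hypot(*d),np.degrees(np.arctan2(d[1],d[0]))%360)
from h import *
take("side","s1");take("top","t1")
crop("t1",262,108,412,258,5,"c7")
crop("s1",255,120,415,245,4.8,"c8")
E
```

```text
t: 8.45
tcp_pos: [0.6659, -0.1292, 0.1927]
tool_rot: [-0.063, 0.998, 0.0, -0.001]
force: [-2.8, 1.5, 5.9]
finger_gap: 0.263
[ 0.66593605 -0.12915775  0.19273992] 0.0749088251012515 306.5748033441522
```

View pics/c7.png

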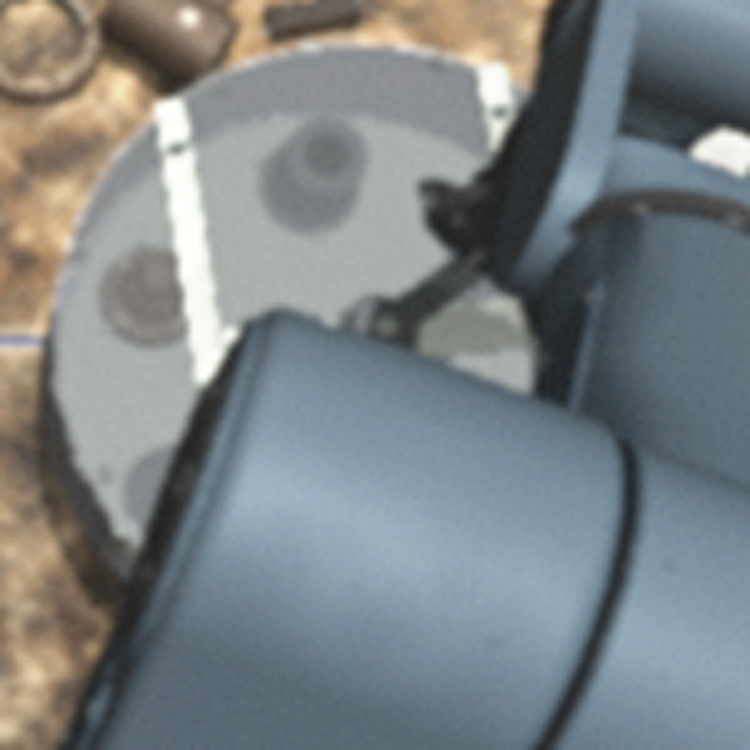

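View pics/c8.png

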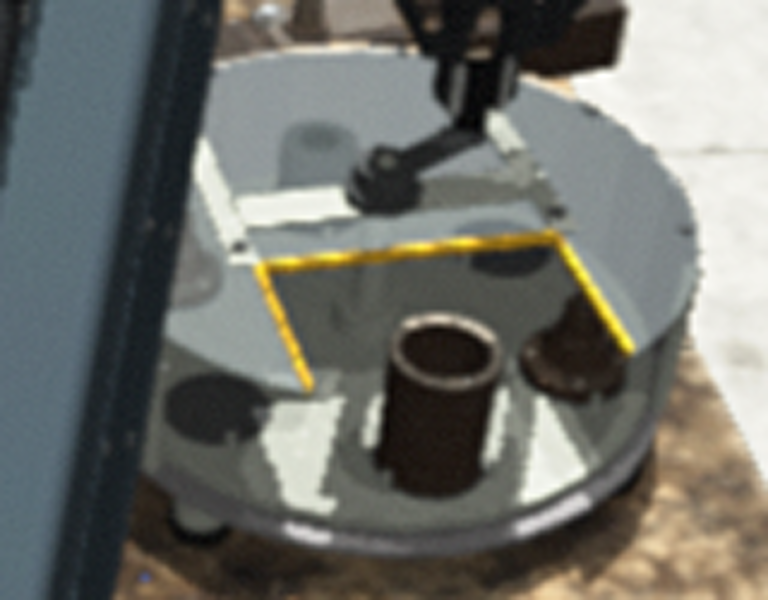

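```bash
python3 - <<'E'
from h import *
_,d,i=load("s1");S=lambda x,y:(255+x/4.8,120+y/4.8)
p=plane(i,*S(445,346),.145); print(p)
a=np.radians(187.1); w=np.array([.620,-.069])+.13*np.array([np.cos(a),np.sin(a)]);print(w)
for q in (p[:2],p[:2]+[.002,-.001]):
  dd=q-[.620,-.069];print(np.hypot(*dd),np.degrees(np.arctan2(dd[1],dd[0]))%360)
# relative in side image: window mid
L=(S(262,267),S(308,387));Rr=(S(557,236),S(630,352))
P=[plane(i,*x,.156)[:2] for x in (*L,*Rr)];print(P)
n=P[2]-P[0];n/=np.linalg.norm(n);m=(P[0]+P[2])/2;print("lateral off of window centre",(p[:2]-m)@n,[ (x-m)@n for x in P])
E
```

```text
[ 0.49230256 -0.08407648  0.145     ]
[ 0.49099685 -0.08506819]
0.1285843531752929 186.73340194913214
0.12672134423784417 187.28845845921197
[array([0.55544115, 0.01136262]), array([4.48156859e-01, 3.04622967e-04]), array([ 0.57762473, -0.16669264]), array([ 0.46965911, -0.17968878])]
lateral off of window centre -0.0028149995359799808 [np.float64(-0.08971592268659381), np.float64(-0.09200657402810823), np.float64(0.08971592268659383), np.float64(0.08926431131067332)]
```

```bash
python3 -m inch '[[0.2,[0,0,0],[0,0,0]],[-0.2,[0,0,0],[0,0,0]],[-0.6,[0,0,0],[0,0,0]],[-1,[0,0,0],[0,0,0]],[-1,[0,0,-0.1],[0,0,0]],[-1,[0,0,-0.5],[0,0,0]],[-1,[0,0,-0.9],[0,0,0]]]'; python3 -m inch '[[-1,[0.3,0,0],[0,0,0]],[-1,[0.65,0,0],[0,0,0]],[-1,[0.85,0,0],[0,0,0]],[-1,[0.85,0,0],[0,0,0]],[-1,[0.85,0,0],[0,0,0]]]'; python3 - <<'E'
from h import *
take("wrist","w3")
E
```

```text
t: 9.25
tcp_pos: [0.666, -0.1295, 0.2822]
tool_rot: [-0.063, 0.998, 0.001, -0.001]
force: [0.4, -0.9, 0.4]
finger_gap: 1.0
t: 9.75
tcp_pos: [0.583, -0.1406, 0.2829]
tool_rot: [-0.062, 0.998, -0.0, 0.001]
force: [1.6, -0.4, -0.8]
finger_gap: 0.999
```

View pics/w3.png

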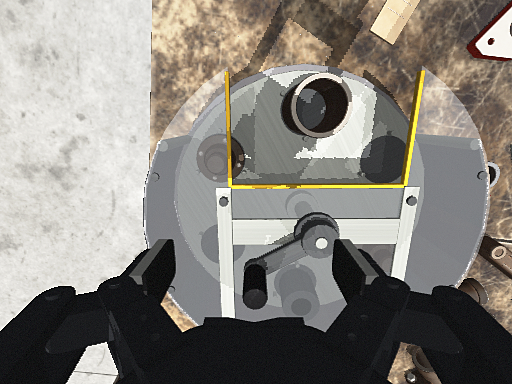

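```bash
python3 - <<'E'
from h import *
crop("w3",215,55,435,215,3.5,"c9")
E
```

```text
(no output)
```

View pics/c9.png

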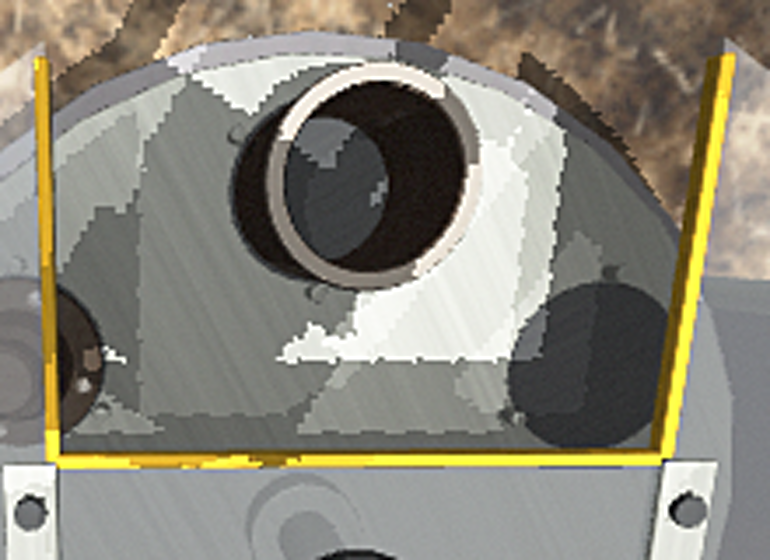

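```bash
python3 - <<'E'
from h import *
_,d,i=load("w3");S=lambda x,y:(215+x/3.5,55+y/3.5)
p=plane(i,*S(374.5,176),.145);print(p)
e=[plane(i,*S(*x),.145)[:2] for x in ((268,176),(481,176),(374,62),(374,291))];print(np.linalg.norm(e[0]-e[1]),np.linalg.norm(e[2]-e[3]))
d_=p[:2]-[.620,-.069];print(np.hypot(*d_),np.degrees(np.arctan2(d_[1],d_[0]))%360)
A,B=[plane(i,*S(*x),.156)[:2] for x in ((57,458),(664,457))];C,D=[plane(i,*S(*x),.156)[:2] for x in ((40,60),(727,55))];print(A,B,C,D)
n=(B-A)/np.linalg.norm(B-A);m=(A+B)/2;print("lat",(p[:2]-m)@n, "depth from edge",(p[:2]-m)@np.array([-n[1],n[0]]))
E
```

```text
[ 0.49042074 -0.08354095  0.145     ]
0.061090638408947934 0.062449744149162975
0.13039257144529007 186.40275233431439
[ 0.58180133 -0.16486283] [0.55884733 0.01533544] [ 0.47357862 -0.18047157] [0.4496262  0.00108578]
lat 0.0013897941782744004 depth from edge 0.0803722059065583
```

```bash
python3 -m inch '[[-1,[0.3,0.25,0],[0,0,0]],[-1,[0.6,0.5,0.1],[0,0,0]],[-1,[0.85,0.68,0.3],[0,0,0]],[-1,[0.85,0.68,0.7],[0,0,0]],[-1,[0.85,0.68,0.9],[0,0,0]],[-1,[0.85,0.68,0.9],[0,0,0]],[-1,[0.85,0.68,0.9],[0,0,0]]]' 60; python3 - <<'E'
from h import *
from station import sense
print(sense()["tcp_pos"])
take("wrist","w4")
E
```

```text
t: 10.5
tcp_pos: [0.4908, -0.0836, 0.192]
tool_rot: [-0.063, 0.998, -0.0, 0.0]
force: [0.2, -0.7, 0.3]
finger_gap: 1.001
[ 0.49084632 -0.0836237   0.19196773]
```

View pics/w4.png

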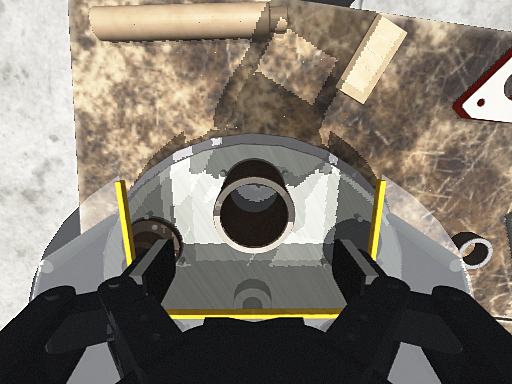

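```bash
python3 - <<'E'
from h import *
i=load("w4")[2];i3=load("w3")[2]
print(plane(i,254,212.5,.145), tri([(i,254,212.5),(i3,215+374.5/3.5,55+176/3.5)]))
E
```

```text
[ 0.48797233 -0.08420807  0.145     ] [ 0.48978074 -0.08330344  0.14084755]
```

```bash
python3 -m inch '[[-1,[0.015,0,0.3],[0,0,0]],[-1,[0.015,0,0.6],[0,0,0]],[-1,[0.015,0,0.85],[0,0,0]],[-1,[0.015,0,0.95],[0,0,0]],[-1,[0.015,0,0.95],[0,0,0]]]' 60; python3 -m inch '[[-0.8,[0,0,0],[0,0,0]],[-0.6,[0,0,0],[0,0,0]],[-0.5,[0,0,0],[0,0,0]],[-0.4,[0,0,0],[0,0,0]],[-0.2,[0,0,0],[0,0,0]],[-0.2,[0,0,0],[0,0,0]],[-0.2,[0,0,0],[0,0,0]]]' 60; python3 -c "
from station import *;s=sense();print(s['tcp_pos'],s['q'])"
```

```text
t: 11.05
tcp_pos: [0.4885, -0.0838, 0.0966]
tool_rot: [-0.063, 0.998, 0.0, -0.0]
force: [-0.4, -0.2, -0.5]
finger_gap: 1.002
t: 11.75
tcp_pos: [0.4887, -0.0838, 0.0982]
tool_rot: [-0.063, 0.998, -0.001, 0.001]
force: [-0.8, 0.8, 5.8]
finger_gap: 0.716
[ 0.48872882 -0.08382214  0.0982009 ] [-3.95608308e-01  5.72409994e-01  1.87208725e+00 -3.52308816e-05
  6.94398791e-01 -2.09190375e+00]
```

```bash
python3 -m inch '[[-0.2,[0,0,-0.05],[0,0,0]],[-0.2,[0,0,-0.15],[0,0,0]],[-0.2,[0,0,-0.3],[0,0,0]],[-0.2,[0,0,-0.3],[0,0,0]]]' 70; python3 -m inch '[[-0.2,[0,0,-0.2],[0,0,0]],[-0.2,[0,0,-0.45],[0,0,0]],[-0.2,[0,0,-0.75],[0,0,0]],[-0.2,[0,0,-1],[0,0,0]],[-0.2,[0,0,-1],[0,0,0]]]'; python3 - <<'E'
from h import *
from station import sense
s=sense();print(s["tcp_pos"],s["force"],s["q"])
take("wrist","w5");take("side","s2")
a=cv2.imread("pics/w5.png");b=cv2.imread("pics/s2.png");cv2.imwrite("pics/m1.png",cv2.resize(np.vstack([a,b]),None,fx=.78,fy=.78))
E
```

```text
t: 12.15
tcp_pos: [0.4888, -0.0839, 0.1283]
tool_rot: [-0.063, 0.998, -0.001, 0.001]
force: [1.7, -0.4, -6.5]
finger_gap: 0.714
t: 12.65
tcp_pos: [0.4898, -0.0843, 0.2294]
tool_rot: [-0.063, 0.998, -0.002, 0.003]
force: [0.2, 0.0, -6.2]
finger_gap: 0.717
[ 0.4898144  -0.08428107  0.22937813] [ 0.19495692  0.04235807 -6.23272086] [-3.95654388e-01  3.56102092e-01  1.75465313e+00  4.14344231e-05
  1.02358422e+00 -2.09190126e+00]
```

View pics/m1.png

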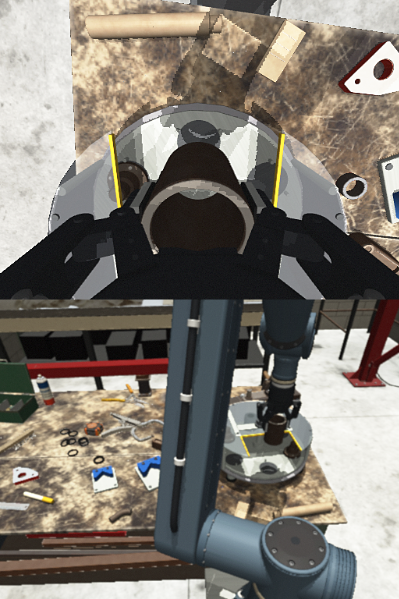

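```bash
python3 -m inch '[[-0.2,[0,0.1,-0.1],[0,0,0]],[-0.2,[0,0.35,-0.2],[0,0,0]],[-0.2,[0,0.65,-0.2],[0,0,0]],[-0.2,[0,0.95,-0.2],[0,0,0]]]'; python3 -m inch '[[-0.2,[0,0.3,0],[0,0,0]],[-0.2,[0,0.6,0],[0,0,0]],[-0.2,[0,0.9,0],[0,0,0]]]'; python3 -m inch '[[-0.2,[0,0.3,0],[0,0,0]],[-0.2,[0,0.6,0],[0,0,0]],[-0.2,[0,0.9,0],[0,0,0]]]'; python3 -m inch '[[-0.2,[0.02,0.25,0],[0,0,-0.015]],[-0.2,[0.04,0.45,0],[0,0,-0.035]],[-0.2,[0.06,0.6,0],[0,0,-0.055]],[-0.2,[0.06,0.7,0],[0,0,-0.062]],[-0.2,[0.06,0.7,0],[0,0,-0.062]],[-0.2,[0.06,0.7,0],[0,0,-0.062]]]';python3 - <<'E'
from h import *
from station import sense
s=sense();print(s["tcp_pos"],s["force"],s["q"]);m=R.from_quat(s["tool_rot"]).as_matrix();print(m.round(4),np.degrees(np.arctan2(m[1,0],m[0,0])))
take("wrist","w6");take("top","t2")
E
```

```text
t: 13.15
tcp_pos: [0.4748, 0.0122, 0.2459]
tool_rot: [-0.062, 0.998, 0.001, -0.001]
force: [0.4, -0.1, -5.8]
finger_gap: 0.715
t: 13.45
tcp_pos: [0.463, 0.1018, 0.2456]
tool_rot: [-0.063, 0.998, 0.0, -0.002]
force: [-0.2, 0.9, -6.0]
finger_gap: 0.715
t: 13.75
tcp_pos: [0.4516, 0.1909, 0.2455]
tool_rot: [-0.063, 0.998, -0.0, -0.002]
force: [-0.1, 0.4, -5.6]
finger_gap: 0.716
t: 14.35
tcp_pos: [0.4385, 0.2577, 0.2463]
tool_rot: [-0.254, 0.967, -0.0, -0.001]
force: [-0.3, -0.0, -7.3]
finger_gap: 0.716
[0.43846773 0.25767623 0.24625007] [-0.29257509 -0.03192349 -7.30292453] [ 3.11631743e-01  3.52539623e-01  1.70166393e+00 -6.63409062e-04
  1.08892170e+00 -1.77256476e+00]
[[-8.709e-01 -4.914e-01 -1.300e-03]
 [-4.914e-01  8.709e-01 -1.000e-03]
 [ 1.600e-03 -3.000e-04 -1.000e+00]] -150.5667074743966
```

View pics/w6.png

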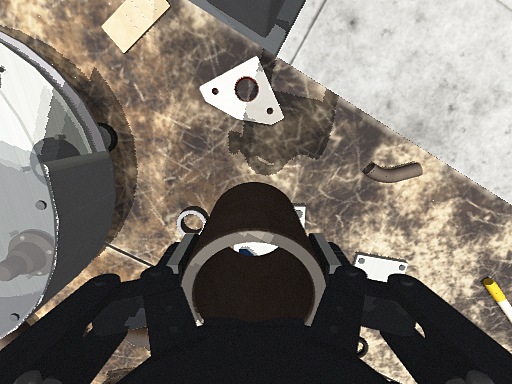

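View pics/t2.png

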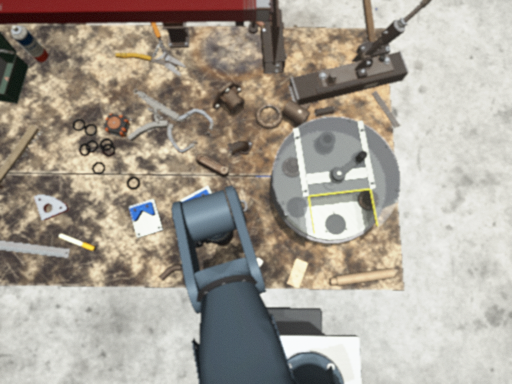

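```bash
python3 -m inch '[[-0.2,[-0.2,0.05,0],[0,0,0]],[-0.2,[-0.5,0.12,0.1],[0,0,0]],[-0.2,[-0.8,0.2,0.3],[0,0,0]],[-0.2,[-0.99,0.22,0.6],[0,0,0]],[-0.2,[-0.99,0.22,0.8],[0,0,0]],[-0.2,[-0.99,0.22,0.9],[0,0,0]],[-0.2,[-0.99,0.22,0.9],[0,0,0]]]';python3 - <<'E'
from h import *
from station import sense
s=sense();print(s["tcp_pos"],s["force"],s["q"])
take("wrist","w7");take("side","s3");crop("s3",100,150,260,270,4.8,"c10")
E
```

```text
t: 15.15
tcp_pos: [0.5129, 0.3245, 0.1549]
tool_rot: [-0.254, 0.967, -0.0, -0.003]
force: [-1.0, 0.1, -6.4]
finger_gap: 0.712
[0.51288658 0.32451914 0.15485676] [-1.02361458  0.05488885 -6.42783077] [ 3.80290518e-01  5.98420641e-01  1.54623816e+00 -1.76109321e-04
  1.00216261e+00 -1.70384507e+00]
```

View pics/w7.png

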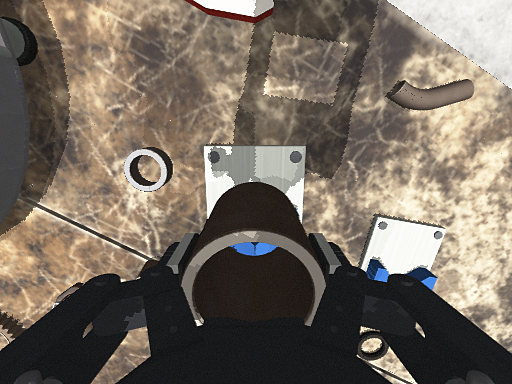

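View pics/s3.png

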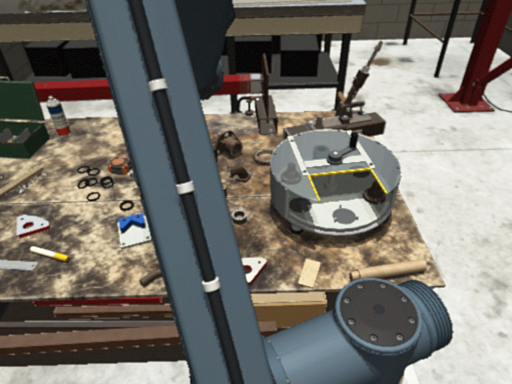

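```bash
python3 - <<'E'
from h import *
i=load("w7")[2]
a=plane(i,204,145.5,.012)[:2];b=plane(i,306.5,145.5,.012)[:2]
y=(b-a)/np.linalg.norm(b-a); x=np.array([y[1],-y[0]]);print(a,b,np.linalg.norm(b-a),np.degrees(np.arctan2(x[1],x[0])))
o=(a+b)/2+.058*x;print("origin",o)
print("tcp in loc",(np.array([.5129,.3245])-o)@x,(np.array([.5129,.3245])-o)@y)
E
```

```text
[0.49906675 0.25586553] [0.44542159 0.35103252] 0.10924540269883087 29.409741519198533
origin [0.52276973 0.33193003]
tcp in loc -0.012246355769351557 -0.001625974820050956
```

```bash
python3 -m inch '[[-0.2,[0,0.016,0.2],[0,0,0]],[-0.2,[0,0.016,0.5],[0,0,0]],[-0.2,[0,0.016,0.75],[0,0,0]],[-0.2,[0,0.016,0.9],[0,0,0]],[-0.2,[0,0.016,0.97],[0,0,0]],[-0.2,[0,0.016,0.97],[0,0,0]]]'; python3 -m inch '[[-0.2,[0,0,0.015],[0,0,0]],[-0.2,[0,0,0.03],[0,0,0]],[-0.2,[0,0,0.045],[0,0,0]],[-0.2,[0,0,0.055],[0,0,0]],[-0.2,[0,0,0.055],[0,0,0]]]'; python3 -c "
from station import *;s=sense();print(s['tcp_pos'],s['force'],s['ft_torque'])"
```

```text
t: 15.85
tcp_pos: [0.5137, 0.3273, 0.06]
tool_rot: [-0.255, 0.967, 0.0, 0.0]
force: [-0.3, -0.3, -6.6]
finger_gap: 0.717
t: 16.35
tcp_pos: [0.5134, 0.3273, 0.0544]
tool_rot: [-0.255, 0.967, 0.0, 0.0]
force: [-0.2, 0.2, -6.3]
finger_gap: 0.718
[0.51337546 0.32726313 0.05440701] [-0.1883774   0.18427587 -6.31239104] [-0.03728713  0.0931306  -0.01356401]
```

Expected contact at TCP ≈ 0.050; approach in half-millimetre rows.

```bash
python3 -m inch '[[-0.2,[0,0,0.008],[0,0,0]],[-0.2,[0,0,0.016],[0,0,0]],[-0.2,[0,0,0.024],[0,0,0]],[-0.2,[0,0,0.03],[0,0,0]],[-0.2,[0,0,0.03],[0,0,0]]]'; python3 -m inch '[[-0.2,[0,0,0.004],[0,0,0]],[-0.2,[0,0,0.008],[0,0,0]],[-0.2,[0,0,0.008],[0,0,0]]]'; python3 -c "
from station import *;s=sense();print(s['tcp_pos'],s['force'],s['ft_torque'])"
```

```text
t: 16.85
tcp_pos: [0.5133, 0.3272, 0.0512]
tool_rot: [-0.255, 0.967, -0.0, -0.0]
force: [-0.6, 0.5, -6.0]
finger_gap: 0.723
t: 17.15
tcp_pos: [0.5135, 0.3273, 0.0506]
tool_rot: [-0.255, 0.967, 0.0, 0.0]
force: [-0.0, 1.3, -5.6]
finger_gap: 0.713
[0.51346453 0.32729507 0.05060794] [-0.04180103  1.28384531 -5.55994213] [-0.01144801 -0.01048535  0.04293414]
```

```bash
python3 -m inch '[[-0.2,[0,0,0.004],[0,0,0]],[-0.2,[0,0,0.008],[0,0,0]],[-0.2,[0,0,0.008],[0,0,0]]]'; python3 -m inch '[[-0.2,[0,0,0.004],[0,0,0]],[-0.2,[0,0,0.008],[0,0,0]],[-0.2,[0,0,0.008],[0,0,0]]]'; python3 -c "
from station import *;s=sense();print(s['tcp_pos'],s['force'],s['ft_torque'])"
```

```text
t: 17.45
tcp_pos: [0.5135, 0.3273, 0.0504]
tool_rot: [-0.255, 0.967, -0.0, 0.0]
force: [-1.8, -0.7, 1.0]
finger_gap: 0.717
t: 17.75
tcp_pos: [0.5135, 0.3273, 0.0503]
tool_rot: [-0.255, 0.967, -0.0, 0.0]
force: [-2.9, -1.6, 7.3]
finger_gap: 0.715
[0.51352573 0.3273383  0.0503414 ] [-2.87472351 -1.64842425  7.31514044] [-0.3457508   0.44713068 -0.05626763]
```

```bash
python3 -m inch '[[-0.45,[0,0,-0.005],[0,0,0]],[-0.6,[0,0,-0.005],[0,0,0]],[-0.8,[0,0,-0.005],[0,0,0]],[-1,[0,0,-0.005],[0,0,0]],[-1,[0,0,-0.005],[0,0,0]],[-1,[0,0,-0.2],[0,0,0]],[-1,[0,0,-0.5],[0,0,0]],[-1,[0,0,-0.9],[0,0,0]],[-1,[0,0,-0.9],[0,0,0]]]'; python3 - <<'E'
from h import *
from station import sense
s=sense();print(s["tcp_pos"],s["force"])
take("wrist","w8")
E
```

```text
t: 18.65
tcp_pos: [0.5171, 0.3289, 0.1442]
tool_rot: [-0.255, 0.967, 0.001, 0.006]
force: [0.1, 0.5, 0.0]
finger_gap: 1.002
[0.51713973 0.32891795 0.14419555] [0.14951289 0.52536822 0.01270445]
```

View pics/w8.png

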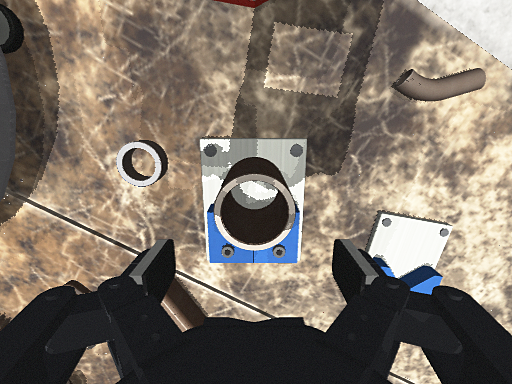

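```bash
cat > loc.py <<'E'
from h import *
import sys
def rep(n,c,front=None):
    i=load(n)[2]
    p=plane(i,*c,.097)[:2]; o=np.array([.5228,.3319]);a=np.radians(29.6);x=np.array([np.cos(a),np.sin(a)]);y=np.array([-x[1],x[0]])
    if front:
        A,B=[plane(i,*f,.012)[:2] for f in front]; y=(B-A)/np.linalg.norm(B-A);x=np.array([y[1],-y[0]]);o=(A+B)/2+.058*x;print("origin",o,np.degrees(np.arctan2(x[1],x[0])))
    print(p,"loc",((p-o)@x).round(4),((p-o)@y).round(4))
E
python3 - <<'E'
from loc import *
rep("w8",(256,211.5)); rep("w8",(256,211.5),((199.5,139),(307,139)))
from station import sense
p=sense()["tcp_pos"][:2]-[.5228,.3319]; x=np.array([.8695,.494]);print(p@x,p@np.array([-x[1],x[0]]))
E
```

```text
[0.5134994  0.32854152] loc -0.0097 0.0017
origin [0.52365968 0.33167559] 29.51145255808296
[0.5134994  0.32854152] loc -0.0104 0.0023
-0.008106387481146176 0.00036080485830655446
```

```bash
python3 -m inch '[[-0.5,[0.2,0,0],[0,0,0]],[0,[0.5,0,0],[0,0,0]],[0.5,[0.68,0,0],[0,0,0]],[1,[0.68,0,0],[0,0,0]],[1,[0.68,0,0.3],[0,0,0]],[1,[0.68,0,0.7],[0,0,0]],[1,[0.68,0,0.96],[0,0,0]],[1,[0.68,0,0.96],[0,0,0]],[1,[0.68,0,0.96],[0,0,0]]]' 40; python3 - <<'E'
from h import *
from station import sense
s=sense();print(s["tcp_pos"],s["force"])
p=s["tcp_pos"][:2]-[.5228,.3319]; x=np.array([.8695,.494]);print(p@x,p@np.array([-x[1],x[0]]))
take("wrist","w9")
E
```

```text
t: 19.6
tcp_pos: [0.4548, 0.294, 0.0423]
tool_rot: [-0.255, 0.967, -0.0, -0.0]
force: [-0.2, -1.0, -0.2]
finger_gap: 0.001
[0.45478438 0.29399672 0.04229561] [-0.18393663 -0.98062429 -0.16236917]
-0.07786380078231582 0.000642809369254553
```

View pics/w9.png

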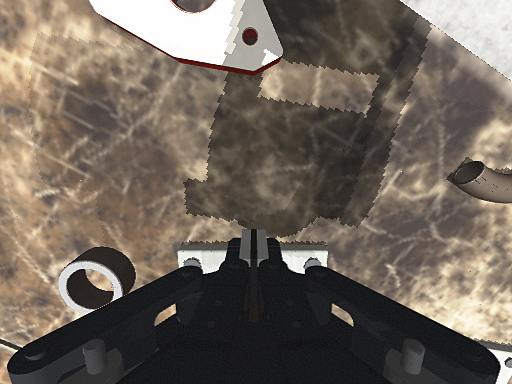

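```bash
python3 -m inch '[[1,[-0.1,0,0],[0,0,0]],[1,[-0.18,0,0],[0,0,0]],[1,[-0.22,0,0],[0,0,0]],[1,[-0.235,0,0],[0,0,0]],[1,[-0.25,0,0],[0,0,0]],[1,[-0.265,0,0],[0,0,0]],[1,[-0.28,0,0],[0,0,0]],[1,[-0.295,0,0],[0,0,0]],[1,[-0.31,0,0],[0,0,0]],[1,[-0.32,0,0],[0,0,0]],[1,[-0.32,0,0],[0,0,0]]]'; cat > st.py <<'E'
from h import *
from station import sense
s=sense()
p=s["tcp_pos"][:2]-[.5228,.3319]; x=np.array([.8695,.494]);y=np.array([-x[1],x[0]]);f=s["force"][:2];print("loc",p@x,p@y,"F along",f@x,"lat",f@y,s["force"][2],s["t"])
E
python3 st.py
```

```text
t: 20.75
tcp_pos: [0.4815, 0.3093, 0.0427]
tool_rot: [-0.255, 0.967, -0.0, -0.001]
force: [-2.8, -1.8, 0.6]
finger_gap: 0.001
loc -0.04704257554527646 0.0007779358335359626 F along -3.32065849725366 lat -0.1813031826426747 0.5899931999293643 20.75
```

Sliding with 3.3 N of friction. Continue in small steps.

```bash
python3 -m inch '[[1,[-0.008,0,0],[0,0,0]],[1,[-0.016,0,0],[0,0,0]],[1,[-0.024,0,0],[0,0,0]],[1,[-0.024,0,0],[0,0,0]]]'; python3 st.py;  python3 -m inch '[[1,[-0.008,0,0],[0,0,0]],[1,[-0.016,0,0],[0,0,0]],[1,[-0.016,0,0],[0,0,0]]]'; python3 st.py
```

```text
t: 21.15
tcp_pos: [0.4846, 0.3108, 0.0428]
tool_rot: [-0.255, 0.967, 0.0, 0.0]
force: [-3.3, -0.9, -1.4]
finger_gap: -0.001
loc -0.04366969829854487 0.0005639337841951214 F along -3.343225145062776 lat 0.8800237463464976 -1.4106631889631724 21.15
t: 21.45
tcp_pos: [0.4858, 0.3116, 0.0429]
tool_rot: [-0.255, 0.967, 0.0, 0.0]
force: [-2.4, -1.3, -0.7]
finger_gap: -0.003
loc -0.042183387976483744 0.0006175095543589139 F along -2.737587032695751 lat 0.11754028491869718 -0.7435661303121646 21.45
```

```bash
python3 -m inch '[[1,[-0.008,0,0],[0,0,0]],[1,[-0.014,0,0],[0,0,0]],[1,[-0.014,0,0],[0,0,0]]]'; python3 st.py;  python3 -m inch '[[1,[-0.006,0,0],[0,0,0]],[1,[-0.012,0,0],[0,0,0]],[1,[-0.012,0,0],[0,0,0]]]'; python3 st.py
```

```text
t: 21.75
tcp_pos: [0.4866, 0.3121, 0.0429]
tool_rot: [-0.255, 0.967, -0.0, -0.0]
force: [-2.9, -2.7, -0.2]
finger_gap: -0.001
loc -0.041291336103616336 0.000629315967593937 F along -3.8330050055926126 lat -0.9264474354329381 -0.15522770347944134 21.75
t: 22.05
tcp_pos: [0.4867, 0.3122, 0.0428]
tool_rot: [-0.255, 0.967, -0.0, -0.001]
force: [-4.4, -2.7, 1.3]
finger_gap: -0.0
loc -0.04115559118616942 0.000729067765432674 F along -5.1895824914452975 lat -0.13790750658347392 1.3159606433296223 22.05
```

```bash
python3 -m inch '[[1,[-0.006,0,0],[0,0,0]],[1,[-0.012,0,0],[0,0,0]],[1,[-0.012,0,0],[0,0,0]]]'; python3 st.py;  python3 -m inch '[[1,[-0.006,0,0],[0,0,0]],[1,[-0.01,0,0],[0,0,0]],[1,[-0.01,0,0],[0,0,0]]]'; python3 st.py
```

```text
t: 22.35
tcp_pos: [0.4867, 0.3123, 0.0428]
tool_rot: [-0.255, 0.967, -0.001, -0.003]
force: [-5.7, -5.3, 3.6]
finger_gap: -0.005
loc -0.041094724433954 0.0007728093221620077 F along -7.6358558192727175 lat -1.8090120429333125 3.568537616375593 22.35
t: 22.65
tcp_pos: [0.4867, 0.3123, 0.0429]
tool_rot: [-0.255, 0.967, -0.001, -0.003]
force: [-6.9, -6.1, 4.7]
finger_gap: -0.002
loc -0.041044047261650625 0.0007990807958219193 F along -9.021385902066813 lat -1.8961822749571289 4.69044949860915 22.65
```

```bash
python3 -m inch '[[1,[-0.01,0,0],[0,0,0]],[1,[-0.025,0,0],[0,0,0]],[1,[-0.04,0,0],[0,0,0]],[1,[-0.04,0,0],[0,0,0]]]'; python3 st.py
```

```text
t: 23.05
tcp_pos: [0.4871, 0.3125, 0.0425]
tool_rot: [-0.255, 0.967, -0.002, -0.007]
force: [-12.4, -9.6, 7.4]
finger_gap: -0.004
loc -0.04063226401586629 0.0008029124890838138 F along -15.531617171044628 lat -2.183507261102674 7.40427799217504 23.05
```

```bash
python3 -m inch '[[1,[0.05,0,0],[0,0,0]],[1,[0.1,0,0],[0,0,0]],[1,[0.3,0,0],[0,0,0]],[1,[0.6,0,-0.3],[0,0,0]],[1,[0.6,0,-0.7],[0,0,0]],[1,[0.6,0,-1],[0,0,0]]]'; python3 -m inch '[[1,[-0.3,0,-0.4],[0,0,0]],[1,[-0.6,0,-0.8],[0,0,0]],[1,[-0.6,0,-0.8],[0,0,0]],[1,[-0.6,0,-0.8],[0,0,0]]]';python3 st.py; python3 - <<'E'
from h import *
take("wrist","w10")
crop("w10",150,90,360,300,3,"c11")
E
```

```text
t: 23.65
tcp_pos: [0.4428, 0.2871, 0.1452]
tool_rot: [-0.254, 0.967, 0.0, 0.003]
force: [1.0, 0.6, 0.4]
finger_gap: 0.001
t: 24.05
tcp_pos: [0.4957, 0.317, 0.2249]
tool_rot: [-0.255, 0.967, 0.001, 0.004]
force: [-0.6, 0.3, -1.0]
finger_gap: -0.002
loc -0.03096900653467793 0.0004289380816272626 F along -0.3895020535929193 lat 0.5296106188970914 -0.9552131798778464 24.05
```

View pics/w10.png

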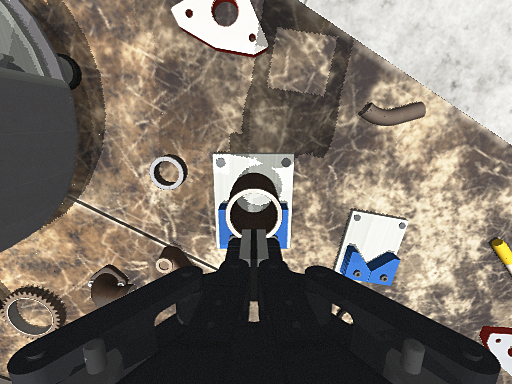

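View pics/c11.png

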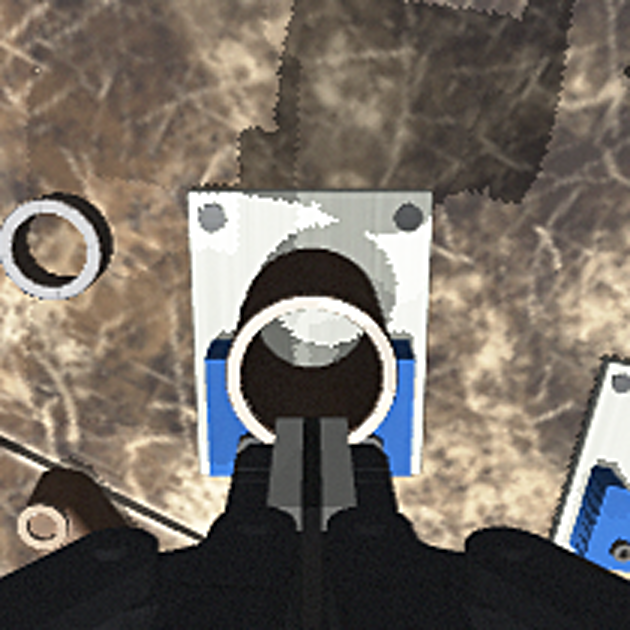

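```bash
python3 -m inch '[[1,[0.1,0.3,-0.2],[0,0,0]],[1,[0.4,0.6,-0.3],[0,0,0]],[1,[0.7,1,-0.3],[0,0,0]]]'; python3 -m inch '[[1,[0.2,0.4,0],[0,0,0]],[1,[0.2,0.8,0],[0,0,0]],[1,[0.2,1,0],[0,0,0]]]';  python3 -m inch '[[1,[0,0.4,0],[0,0,0]],[1,[0,0.8,0],[0,0,0]],[1,[0,0.8,0],[0,0,0]]]'; python3 - <<'E'
from h import *
take("top","t3");take("side","s4")
crop("t3",160,170,260,250,7,"c12");crop("s4",150,180,290,290,5.5,"c13")
E
```

```text
t: 24.4
tcp_pos: [0.3825, 0.3681, 0.2525]
tool_rot: [-0.253, 0.967, 0.0, 0.0]
force: [0.6, 0.3, 0.3]
finger_gap: 0.001
t: 24.7
tcp_pos: [0.3129, 0.4465, 0.2514]
tool_rot: [-0.256, 0.967, -0.0, -0.001]
force: [0.8, 0.3, -0.1]
finger_gap: -0.004
t: 25.0
tcp_pos: [0.2738, 0.5177, 0.251]
tool_rot: [-0.257, 0.966, 0.0, -0.001]
force: [0.9, -0.2, -0.4]
finger_gap: 0.0
```

View pics/t3.png

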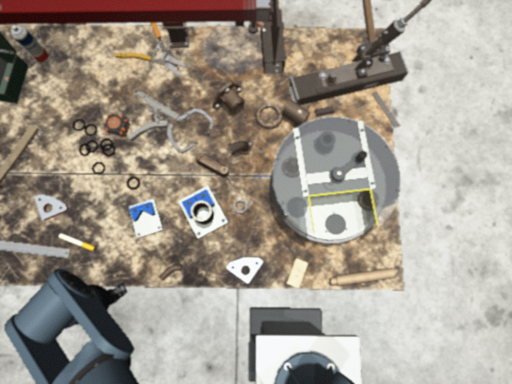

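View pics/c12.png

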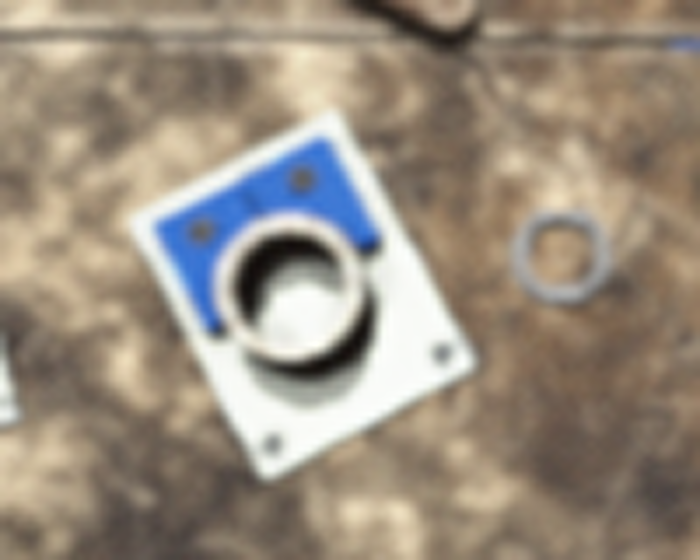

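View pics/s4.png

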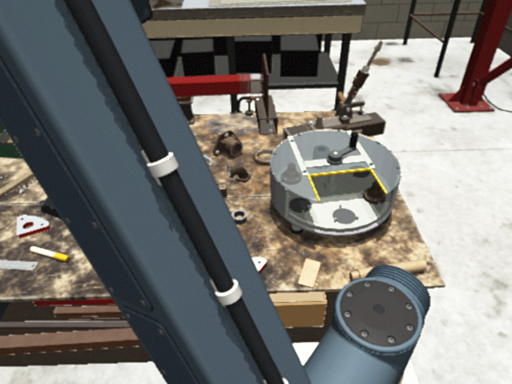

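```bash
python3 - <<'E'
from h import *
i=load("t3")[2];S=lambda x,y:(160+x/7,170+y/7)
P=[plane(i,*S(*a),.012)[:2] for a in ((267,480),(477,366),(132,220),(334,110))]
x=(P[2]+P[3]-P[0]-P[1]);x/=np.linalg.norm(x);y=np.array([-x[1],x[0]]);o=np.mean(P,0)-.012*x
c=plane(i,*S(290,288),.097)[:2];print(o,c,(c-o)@x,(c-o)@y, np.linalg.norm(P[0]-P[1]),np.linalg.norm(P[0]-P[2]))
s=[plane(i,*S(*a),.046)[:2] for a in ((201,232),(303,180))];print([((k-o)@x,(k-o)@y) for k in s])
i=load("w10")[2];W=lambda x,y:(150+x/3,90+y/3)
A,B=[plane(i,*W(*a),.012)[:2] for a in ((190,192),(433,192))];y=(B-A)/np.linalg.norm(B-A);x=np.array([y[1],-y[0]]);o=(A+B)/2+.058*x
for cy in (374,377,380):
  c=plane(i,*W(312,cy),.097)[:2];print(o,c,(c-o)@x,(c-o)@y)
E
```

```text
[0.52041058 0.32711486] [0.51893072 0.32775829] -0.0009636160852955947 0.0012943879934118555 0.10952780615883702 0.13881427801656407
[(np.float64(0.05219274441844898), np.float64(0.026347255637911546)), (np.float64(0.05104149811194101), np.float64(-0.025472532545969498))]
[0.52337299 0.33261785] [0.52058001 0.33120992] -0.0031241664224415633 0.00015028996704395133
[0.52337299 0.33261785] [0.52158601 0.33177996] -0.0019678906751600033 0.0001509087005659838
[0.52337299 0.33261785] [0.52259428 0.33235127] -0.0008090068654731468 0.00015152882968556174
```

```bash
python3 -m inch '[[0,[-0.2,-0.45,0],[0,0,0]],[-1,[-0.39,-0.95,0],[0,0,0]],[-1,[-0.39,-0.95,0],[0,0,0]]]'; python3 -m inch '[[-1,[-0.2,-0.45,0],[0,0,0]],[-1,[-0.39,-0.95,0],[0,0,0]],[-1,[-0.39,-0.95,0],[0,0,0]]]';  python3 -m inch '[[-1,[-0.2,-0.4,0],[0,0,0]],[-1,[-0.39,-0.8,0.2],[0,0,0]],[-1,[-0.39,-0.93,0.5],[0,0,0]],[-1,[-0.39,-0.93,0.6],[0,0,0]],[-1,[-0.39,-0.93,0.6],[0,0,0]]]'; python3 st.py; python3 - <<'E'
from h import *
take("wrist","w11")
crop("w11",170,90,350,290,3.6,"c14")
E
```

```text
t: 25.4
tcp_pos: [0.362, 0.4471, 0.252]
tool_rot: [-0.251, 0.968, -0.002, 0.0]
force: [-0.3, 0.6, 0.6]
finger_gap: 0.507
t: 25.7
tcp_pos: [0.4427, 0.3838, 0.2523]
tool_rot: [-0.251, 0.968, -0.001, 0.0]
force: [-0.9, 0.8, 0.1]
finger_gap: 0.988
t: 26.2
tcp_pos: [0.5156, 0.3257, 0.1906]
tool_rot: [-0.254, 0.967, -0.0, -0.003]
force: [-0.2, -0.1, 1.0]
finger_gap: 1.003
loc -0.009285890185227014 -0.001830133789383762 F along -0.21358817677124517 lat 0.009856244154915423 1.0119046779228844 26.2
```

View pics/c14.png

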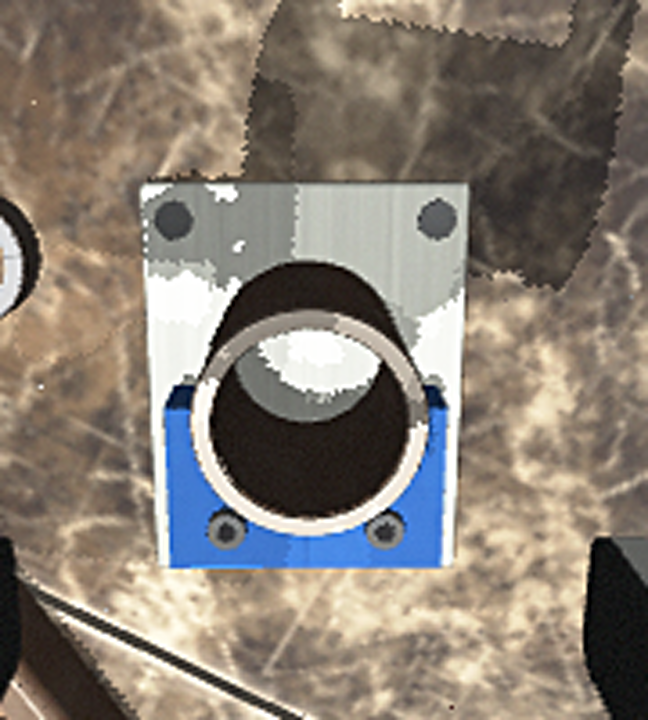

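```bash
python3 - <<'E'
from h import *
im,_,i=load("w11");W=lambda x,y:(170+x/3.6,90+y/3.6)
A,B=[plane(i,*W(*a),.012)[:2] for a in ((142,184),(468,184))];y=(B-A)/np.linalg.norm(B-A);x=np.array([y[1],-y[0]]);o=(A+B)/2+.058*x
g=lambda u,z:((plane(i,*W(*u),z)[:2]-o)@x*1e3,(plane(i,*W(*u),z)[:2]-o)@y*1e3)
print(o,"rim mid",g((310,422),.097),"rim front/back",g((310,310),.097),g((310,536),.097),"L/R",g((191,422),.097),g((429,422),.097))
print("back block",g((168,567),.04),g((443,567),.04),"plate back",g((158,566),.012),g((456,566),.012),"corner",g((288,570),.04),"screws",g((226,531),.046),g((385,531),.046))
E
```

```text
[0.52347524 0.33175675] rim mid (np.float64(-2.5005016851120176), np.float64(0.8372419141297814)) rim front/back (np.float64(-32.23373973616057), np.float64(0.7526335692365833)) (np.float64(29.844098831998274), np.float64(0.9292811031104311)) L/R (np.float64(-2.5119391889788343), np.float64(-30.248656981420332)) (np.float64(-2.4890598902769328), np.float64(31.934803197506668))
back block (np.float64(67.29566752894414), np.float64(-46.359656803504066)) (np.float64(67.3532219464529), np.float64(46.7020264099411)) plate back (np.float64(80.78343852798946), np.float64(-54.25801415014563)) (np.float64(80.85151687404506), np.float64(56.14221640930462)) corner (np.float64(68.43471606847687), np.float64(-5.764978016139152)) screws (np.float64(51.391435855237994), np.float64(-25.969083653635494)) (np.float64(51.42032834151456), np.float64(26.16489018722306))
```

```bash
python3 -m inch '[[0,[0.3,0.015,0],[0,0,0]],[0.5,[0.6,0.015,0],[0,0,0]],[1,[0.69,0.015,0.2],[0,0,0]],[1,[0.69,0.015,0.6],[0,0,0]],[1,[0.69,0.015,0.9],[0,0,0]],[1,[0.69,0.015,0.9],[0,0,0]]]'; python3 -m inch '[[1,[0,0,0.3],[0,0,0]],[1,[0,0,0.57],[0,0,0]],[1,[0,0,0.57],[0,0,0]],[1,[0,0,0.57],[0,0,0]]]';python3 st.py
```

```text
t: 26.85
tcp_pos: [0.4545, 0.2942, 0.1012]
tool_rot: [-0.256, 0.967, -0.0, -0.003]
force: [-1.7, 0.0, 0.4]
finger_gap: 0.002
t: 27.25
tcp_pos: [0.4581, 0.2949, 0.0476]
tool_rot: [-0.255, 0.967, 0.0, 0.001]
force: [0.6, -0.3, -0.0]
finger_gap: -0.002
loc -0.07451084992337312 -0.00023448887422401567 F along 0.4023444810734868 lat -0.594443054726389 -0.029974045032015506 27.25
```

Approach to contact (about 33 mm), then press lightly.

```bash
python3 -m inch '[[1,[-0.1,0,0],[0,0,0]],[1,[-0.2,0,0],[0,0,0]],[1,[-0.27,0,0],[0,0,0]],[1,[-0.29,0,0],[0,0,0]],[1,[-0.31,0,0],[0,0,0]],[1,[-0.33,0,0],[0,0,0]],[1,[-0.345,0,0],[0,0,0]],[1,[-0.36,0,0],[0,0,0]],[1,[-0.36,0,0],[0,0,0]]]';python3 st.py; python3 -m inch '[[1,[-0.01,0,0],[0,0,0]],[1,[-0.02,0,0],[0,0,0]],[1,[-0.02,0,0],[0,0,0]]]';python3 st.py
```

```text
t: 28.15
tcp_pos: [0.4877, 0.3111, 0.0456]
tool_rot: [-0.255, 0.967, -0.0, -0.001]
force: [-3.4, -1.6, 1.8]
finger_gap: 0.005
loc -0.04079630773806976 -0.000744177517874831 F along -3.77292119524989 lat 0.30014983765640063 1.7803216591579525 28.15
t: 28.45
tcp_pos: [0.4878, 0.3113, 0.0456]
tool_rot: [-0.255, 0.967, -0.001, -0.003]
force: [-7.2, -3.7, 4.0]
finger_gap: 0.0
loc -0.04066977320619777 -0.0006395199653193711 F along -8.11201834891989 lat 0.29595789939387906 4.007415798153619 28.45
```

Solid at the same place (−40.7 mm) from y = −0.7. Now a sideways wiggle under this light load, to make sure both faces are touched.

```bash
python3 -m inch '[[1,[0,-0.01,0],[0,0,0]],[1,[0,-0.02,0],[0,0,0]],[1,[0,-0.03,0],[0,0,0]],[1,[0,-0.03,0],[0,0,0]]]';python3 st.py; python3 -m inch '[[1,[0,0.015,0],[0,0,0]],[1,[0,0.03,0],[0,0,0]],[1,[0,0.045,0],[0,0,0]],[1,[0,0.06,0],[0,0,0]],[1,[0,0.06,0],[0,0,0]]]';python3 st.py;  python3 -m inch '[[1,[0,-0.015,0],[0,0,0]],[1,[-0.015,-0.03,0],[0,0,0]],[1,[-0.03,-0.03,0],[0,0,0]],[1,[-0.03,-0.03,0],[0,0,0]]]';python3 st.py
```

```text
t: 28.85
tcp_pos: [0.4892, 0.3094, 0.0456]
tool_rot: [-0.255, 0.967, 0.0, -0.003]
force: [-6.1, -1.7, 3.1]
finger_gap: 0.005
loc -0.040364051971543774 -0.002987959745264969 F along -6.09556328608915 lat 1.5633050848756553 3.0572862493679542 28.85
t: 29.35
tcp_pos: [0.486, 0.313, 0.0451]
tool_rot: [-0.255, 0.967, -0.001, -0.004]
force: [-5.7, -7.2, 1.8]
finger_gap: 0.001
loc -0.04131389408660516 0.0017847014008528117 F along -8.489818044243796 lat -3.4466620710307545 1.7981498028087999 29.35
t: 29.75
tcp_pos: [0.4882, 0.3114, 0.0453]
tool_rot: [-0.255, 0.967, -0.001, -0.006]
force: [-9.2, -6.9, 6.7]
finger_gap: -0.003
loc -0.040162883953145885 -0.000733757705677595 F along -11.400803098382182 lat -1.5041142409602453 6.675350981785801 29.75
```

```bash
python3 -m inch '[[1,[0.05,0,0],[0,0,0]],[1,[0.1,0,0],[0,0,0]],[1,[0.3,0,0],[0,0,0]],[1,[0.6,0,-0.3],[0,0,0]],[1,[0.8,0,-0.7],[0,0,0]],[1,[0.8,0,-1],[0,0,0]],[1,[0.8,0,-1],[0,0,0]]]'; python3 -m inch '[[1,[0,0.3,-0.4],[0,0,0]],[1,[0,0.7,-0.8],[0,0,0]],[1,[0,1,-1],[0,0,0]]]'; python3 -m inch '[[1,[0.2,0.4,0],[0,0,0]],[1,[0.2,0.8,0],[0,0,0]],[1,[0.2,1,0],[0,0,0]],[1,[0.2,1,0],[0,0,0]]]'; python3 - <<'E'
from h import *
take("top","t4");take("wrist","w12");crop("t4",160,100,410,250,3.1,"c15");crop("t4",160,170,260,250,7,"c16")
a=load("t3")[0][170:250,160:260].astype(int);b=load("t4")[0][170:250,160:260].astype(int);print(np.abs(a-b).max(),np.abs(a-b).mean())
E
```

```text
t: 30.45
tcp_pos: [0.4275, 0.2762, 0.1502]
tool_rot: [-0.255, 0.967, 0.001, 0.007]
force: [1.4, -0.1, -0.3]
finger_gap: 0.002
t: 30.75
tcp_pos: [0.3758, 0.3637, 0.2481]
tool_rot: [-0.254, 0.967, 0.001, 0.003]
force: [-0.0, 0.2, -0.1]
finger_gap: -0.002
t: 31.15
tcp_pos: [0.307, 0.4418, 0.2457]
tool_rot: [-0.257, 0.967, 0.001, 0.001]
force: [0.7, 0.3, -0.5]
finger_gap: 0.004
47 2.984166666666667
```

View pics/c15.png

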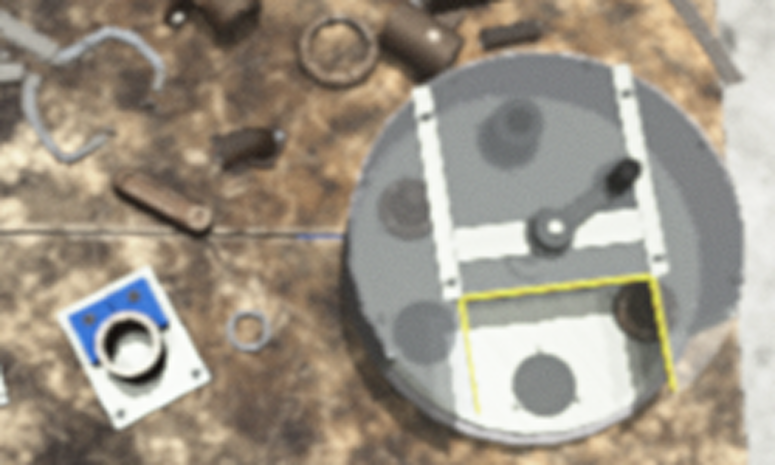

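View pics/c16.png

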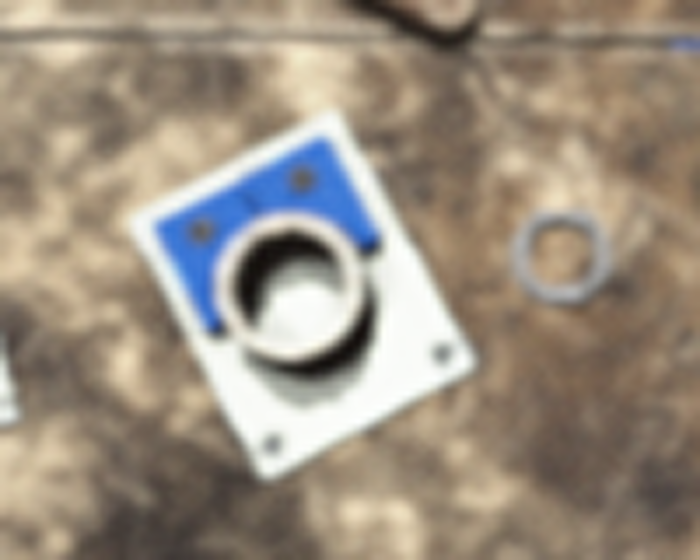

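```bash
python3 -c "
from station import *
print(sense()['qd'].round(4)); print(sign_off())"
```

```text
[-0.0291 -0.0067  0.0138 -0.0009  0.0103  0.0003]
the job is handed in; nothing more can be done
None
```

I did the whole job in the order asked and handed it in at about t = 31 s of the 58 s allowed.

- **Carousel:** I led the crank round about 128° anticlockwise. The tube ended about 1.5–3 mm, or about 1°, from the middle of the window. I then let go of the crank.
- **Tube:** I lifted it straight up over the dowels and out through the window. I set it down upright on the large locator's base plate, with contact force peaking around 7 N, and pushed it into the vee with closed fingers.

**Last checks:**
- **Seating force:** the first push stopped dead at about 15 N. A second push with a sideways wiggle, 6 to 11 N, stopped at the same place within 1 mm.
- **Seating position:** the wrist and top views put the tube within about 1 mm of home along the vee and about 1 mm to its +y side. That is inside the camera calibration error of about 2 mm, so the pictures alone do not prove contact with both faces. The top view looked the same before and after the second push.
- **Everything else:** the last top picture shows both caps and the bush still in their bays. I took no close last picture of the red square, but the arm never went near it. The gripper was well clear of everything.
- **Disagreement:** the top and wrist cameras differed by about 2 to 5 mm on where the locator stands. I used the wrist camera.

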